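# Hang a fallen hot-air nozzle on the indexed turret

### The arm

A 7-joint arm with a two-finger parallel gripper is mounted at the origin on the work surface. World frame = base frame: x ahead of the robot, y to its left, z up, the work surface at z = 0. Lengths are in m, angles in rad, forces in N, time in s.
With the tool pointing down it reaches from about 0.4 to 0.9 m from the base axis. Payload 5.6 kg.
Tool frame: the origin (TCP) lies midway between the tips of the shut fingers; the grasp point (between the pads) lies 19 mm behind it (ctrl.pinch_z is the distance from the TCP to the grasp point, in m); z points along the fingers, x is the direction in which the jaws open and shut, and the axes are right-handed (so a half turn about z gives the same grasp; the last joint's range is limited). The gripper opens to 92 mm and grips with 3 to 60 N. Pads are 20 mm wide; open, the fingers measure 128 mm over their backs; the gripper's body (75 mm by 189 mm) begins 69 mm behind the grasp point.
Start: joints at [-1.286, 0.468, -0.012, 1.603, 0.006, 1.071, -0.056], TCP at [0.209, 0.615, 0.215] pointing down, gripper open.
Joint ranges: [-2.53, 2.53], [-0.31, 2.02], [-1.57, 1.55], [0.28, 2.44], [-1.29, 4.43], [0.15, 1.84], [-2.92, 2.92]. Speed limits (rad/s): [2.57, 2.57, 3.14, 3.14, 3.14, 3.14, 3.14].

### API

Orientations are given as a unit quaternion [w, x, y, z].
In Python, from workcell import ctrl gives the robot as it stands.
- The arm moves only by the tool drive_tool, never from a script. Its argument "motion" is a list of rows, each a list of 7 numbers: the shift along the tool's x, y, z in cm, then the turn, a rotation vector about the tool's x, y, z in degrees, then the opening, from 0 (shut) to 1 (fully open). In form: [[x, y, z, wx, wy, wz, fingers], ...]. A call has 1 to 8 rows; each row is the pose to reach, as a shift and turn from the pose measured when the call began, along the tool's axes at that moment; what a row does not reach only later rows make up. A row lasts 1/10 s, in which the tool goes at most 50 mm and 8.59 degrees, less where a joint would pass 70% of its speed; a pose out of reach is approached as far as the arm can. A call with a gripper value outside its range is refused whole. The fingers move at their own pace and stop on an object; "force" is the grip in N (left out, the last holds). Time passes only in rows, so rows that repeat a pose let the fingers close. It gives the time, the measured TCP pose, the force and the opening at its end, in the units of the state.
- ctrl.get_state(): the state, without advancing time (a new reading comes with each control period).
- ctrl.read_camera(name): name is "scene" or "side" or "wrist"; returns a dict with "pixels" (400x640x3 uint8, blue, green, red), "mtx" (3x3 intrinsics, pixels), "rvec" (rotation vector, rad) and "tvec" (3), from world to camera coordinates, as OpenCV has them. Camera axes: x right, y down, z forward; pixel columns grow to the right and rows downward; lengths in m; the calibration is good to about 2 mm. The wrist camera is an equidistant fisheye: a pixel r from the principal point sees the ray r / f radians off the axis. A picture is of the moment at which its call begins. There is no depth.
- ctrl.job_done(): hands the job in, once; it reports no verdict.
Trained networks look in the newest picture that a camera, given by its name, has taken for a name from the list of things; names that differ only in an ending like _2 or _b are one class to them, and where a whole thing is asked for, a point or a joint stands for the part that bears it (a point fixed in the world has none). Each returns a list of dicts, best first, with "conf" (0 to 1); they miss things now and then, are a little off and sometimes report something else, mostly with a low value. They report only what shows in the picture. A call takes as long as a camera call. They do not tell look-alikes from the thing itself.
- ctrl.look_for(camera, name): "xyz" ([x, y, z] in m, in the coordinates of the camera as it stood for that picture, good to about 4 mm: the middle of the surface that is visible of it).
- ctrl.spot_point(camera, name): "xyz" ([x, y, z] in m, in the coordinates of the camera as it stood for that picture, good to about 4 mm: a listed point, or the origin of a listed thing).
The state is a dict: "clock": time; "joints": joint angles; "qvel": joint speeds; "joint_efforts": joint torques, N m; "position": TCP position; "orientation": TCP orientation; "force": force on the tool from outside, world axes, zero at the start; "wrist_torque": the same for the moment, N m; "grip_width": finger opening in m.
Only numpy, scipy, OpenCV 4.12 (cv2) and the standard library are available. Lean on these libraries where they do the work, as an engineer would, in place of code of your own. Each camera call takes 0.05 s, during which the arm holds its last target.

### The job

A hot-air nozzle has been knocked over on the mat: stand it upright on its square mouth and let it go. Then take the wing knob on top of the nozzle turret and turn it, by feel, until the one empty fork is at the front, roughly over the lug of the foot, and the spring pin has dropped into its hidden notch, so that the turret stays put there when you let go. Then take the nozzle by its collar and hang it in that fork, its flange flat on the tines behind the lips; do not bump the forks or the other nozzles hard, and leave the board, jar and bottle where they are.

Things in the scene. Friction and masses are not known exactly. Their poses are not given: they have to be found in the camera images.
- nozzle_center (a point): Loose steel hot-air nozzle, 106 mm long, 0.08-0.16 kg. Point on its axis, half-way; x axis from mouth to collar. From the mouth: square hood 44 x 44 mm, 30 long; taper; neck 22 dia (42-66); flange disc 44 dia (66-70); collar 30 dia (70-106), the part to grasp. Starts lying level, axis 22 mm above the mat (mat top is at z = 2 mm). Stood on its mouth the point is 53 mm above the mat.
- nozzle_flange (a point): Point on the nozzle's axis in the underside of its flange (the face towards the mouth), 13 mm from nozzle_center towards the collar and 4 mm short of the collar's start; axes as nozzle_center.
- knob_grip (a point): Black wing knob on top of the turret, an upright bar 70 mm long, 18 thick, 40 tall. Point on the turret's vertical axis, 18 mm below the bar's top and 22 mm above the round hub (48 dia); x axis along the bar, z up. It turns freely together with crown, forks and hung nozzles, friction 0.05 N m, any number of turns.
- index_pin (a joint): Spring pin hidden in the drum, riding under the crown: 0 = home in a notch, 0.005 m = pressed down between notches. One notch per fork, every 60 degrees, all alike. Within 0.13 rad of a notch it pulls the crown in by 0.3 to 0.4 N m, felt as a dip of the turning torque, back to none at the bottom; it centres itself if the knob is let go. Turning out takes about as much.
- fork_seat (a point): The one empty fork: point on the tines' top where the nozzle's axis belongs, 120 mm out from the turret's axis, 110 mm above its foot's underside. x axis outward along the slot, z up. Slot 28 mm wide, open outward, ends 14 mm inward of the point; tines 9 wide, 5 thick; lips 5 high on the tines 24.5-28 mm outward of the point; then tips flaring to 40 mm, 40 mm out.
- fork: The empty fork's steel plate (origin on the turret's axis, x outward). At the start it is 34-66 degrees off the front, seen from above always anticlockwise of where it must go, so the knob is to be turned clockwise by 0.25-1.5 rad; on the way the pin may pass or leave the notch of another fork.
- stock: The five other forks, 60 degrees apart, each with another nozzle fixed in it (collars 30 mm dia, tops 40 mm above the tines); origin on the turret's axis at the foot's underside.
- turret_front (a point): Point at mat height, 120 mm straight in front of the turret's axis, where the foot has a small lug; frame of the fixed foot, x axis towards the turret's axis. With the pin in the right notch the empty fork stands up to 19 degrees to either side of this; nothing outside shows where.
- turret: The turret's fixed foot (170 mm dia) and drum (124 mm dia), origin at the centre of its underside. Crown 164 mm dia, 100-112 mm up; forks reach 160 mm from the axis; knob top 166 mm up.
- board_center (a point): Bystander: green circuit board 120 x 170 mm lying on the mat, 17 mm tall; point in its middle.
- jar_center (a point): Bystander: glass jar of brass wool, 72 mm dia, 80 mm tall; point half-way up.
- flux_center (a point): Bystander: white flux bottle, 52 mm dia, 118 mm tall with its spout; point 45 mm up.
- nozzle: The same nozzle; origin and axes as nozzle_center.
- knob: The same wing knob; origin on the turret's axis at the foot's underside, axes as knob_grip.
There are look-alikes about, which are no part of the job. Leave any blue look-alike of the nozzle alone.

How it is judged:
On the way, in this order (a step that is already met when the one before it is completed fails the run):
1. the nozzle stands upright on its mouth on the mat, let go and at rest (angle between nozzle_center's own x axis and vertical below 0.1 rad and height (world z) of nozzle_center between 0.05 and 0.06 m and height (world z) of nozzle_flange above 0.06 m and linear speed of nozzle below 0.03 m/s and contact force between nozzle and the fingers below 0.1 N), for 0.3 s.
2. the fingers take hold of the wing knob (contact force between knob and the fingers above 2 N), for 0.1 s.
3. the empty fork is at the front and the spring pin is home in its notch, the knob let go (value of joint index_pin below 0.0015 m and horizontal distance between fork_seat and turret_front below 0.05 m and contact force between turret and the fingers below 0.1 N), for 0.3 s.
At the end, for the whole second after the job is handed in: The nozzle hangs upright (within 0.08 rad) and still in the empty fork, flange underside within 7 mm of the seat point and not over 3 mm above it; the fork is within 50 mm of the front point and the index pin is home (under 1.5 mm); nothing is held (distance between nozzle_flange and fork_seat below 0.007 m and z of nozzle_flange in the frame of fork_seat below 0.003 m and angle between nozzle_center's own x axis and vertical below 0.08 rad and height (world z) of nozzle_flange above 0.1 m and value of joint index_pin below 0.0015 m and horizontal distance between fork_seat and turret_front below 0.05 m and linear speed of nozzle below 0.03 m/s and contact force between nozzle and the fingers below 0.1 N); the robot touches nothing.
It fails at once if the board, the jar or the flux bottle is moved by more than 20 mm (distance of any of board_center, jar_center, flux_center from where it was at the start of the episode above 0.02 m).
It fails at once if the fingers push on the forks or the other hung nozzles with more than 8 N (contact force between the fingers and fork above 8 N or contact force between the fingers and stock above 8 N).
It also fails if it takes over 72 s, if anything falls off the work surface, if the arm or the gripper's body presses on something with over 40 N, if the wrist force passes 120 N, or if a joint passes its speed limit or range.

## Working session

There is one attempt and no reset: what is moved stays moved. The work goes in short steps, Python scripts to look and compute and a tool call to move; the robot and the scene stay as the last step left them, time stands still between calls to the robot, and variables do not carry over. Pictures are saved under pics/ and viewed, and the job is handed in when it is done.

Besides the shell and the picture viewer there is one more tool, called after "Call:" by a JSON object that holds its "api" and its "payload", one argument or row to a line. drive_tool: Moves the arm, as the interface text tells. Its arguments: {"type":"object","properties":{"motion":{"type":"array","items":{"type":"array","items":{"type":"number"}}},"force":{"type":"number"}},"required":["motion"]}

```bash
mkdir -p pics; ls; cat > h.py <<'E'
import numpy as np, cv2
from scipy.spatial.transform import Rotation as R
from workcell import ctrl
def cam(n,save=None):
    c=ctrl.read_camera(n)
    if save: cv2.imwrite('pics/'+save+'.png',c['pixels'])
    return c
def toW(c,p):
    M=cv2.Rodrigues(np.array(c['rvec'],float))[0]; return M.T@(np.array(p)-np.array(c['tvec']).ravel())
def proj(c,p):
    p=np.array(p,float).reshape(-1,1,3); 
    return cv2.projectPoints(p,np.array(c['rvec'],float),np.array(c['tvec'],float),np.array(c['mtx']),None)[0].reshape(-1,2)
def tcp():
    s=ctrl.get_state(); q=s['orientation']; return np.array(s['position']),R.from_quat([q[1],q[2],q[3],q[0]]),s
def totool(pw):
    p,r,s=tcp(); return r.inv().apply(np.array(pw)-p)*100
E
python3 - <<'E'
from h import *
for n in ['scene','side','wrist']:
    c=cam(n,n+'0')
    print(n, 'cam at',toW(c,[0,0,0]).round(3))
    for k in ['nozzle_center','nozzle_flange','knob_grip','fork_seat','turret_front','turret','board_center','jar_center','flux_center']:
        r=ctrl.spot_point(n,k)
        print(k,[(round(d['conf'],2),toW(c,d['xyz']).round(3).tolist()) for d in r[:3]])
p,r,s=tcp();print(s['clock'],p,r.as_matrix().round(2),s['grip_width'])
E
```

```text
pics
scene cam at [ 1.376 -0.242  0.933]
nozzle_center [(0.94, [0.513, -0.212, 0.024]), (0.91, [0.576, -0.391, 0.022]), (0.57, [0.435, -0.061, 0.021])]
nozzle_flange [(0.92, [0.518, -0.22, 0.025]), (0.92, [0.42, -0.058, 0.023]), (0.89, [0.581, -0.401, 0.027])]
knob_grip [(0.69, [0.519, -0.223, 0.026]), (0.54, [0.618, 0.122, 0.148]), (0.19, [0.513, -0.211, 0.028])]
fork_seat []
turret_front [(0.65, [0.476, 0.441, 0.046])]
turret [(0.77, [0.619, 0.124, 0.002])]
board_center [(0.98, [0.76, -0.248, 0.004])]
jar_center [(0.6, [0.406, -0.461, 0.041]), (0.34, [0.619, 0.122, 0.001])]
flux_center [(0.76, [0.474, 0.439, 0.047])]
side cam at [ 1.271 -0.563  1.115]
nozzle_center [(0.73, [0.431, -0.064, 0.025]), (0.7, [0.58, -0.388, 0.019]), (0.55, [0.514, -0.205, 0.025])]
nozzle_flange [(0.81, [0.418, -0.053, 0.019]), (0.55, [0.513, -0.221, 0.021])]
knob_grip [(0.54, [0.618, 0.121, 0.148])]
fork_seat [(0.76, [0.566, 0.013, 0.104]), (0.48, [0.616, 0.12, 0.147])]
turret_front [(0.49, [0.405, -0.46, 0.042])]
turret [(0.96, [0.616, 0.12, -0.002])]
board_center [(0.73, [0.759, -0.244, 0.001])]
jar_center [(0.76, [0.407, -0.46, 0.042])]
flux_center [(0.56, [0.472, 0.444, 0.045])]
wrist cam at [0.134 0.64  0.386]
nozzle_center []
nozzle_flange []
knob_grip []
fork_seat []
turret_front [(0.52, [0.402, -0.463, 0.042])]
turret []
board_center [(0.74, [0.402, -0.466, 0.043])]
jar_center [(0.55, [0.4, -0.464, 0.041])]
flux_center []
1.5 [0.20931024 0.61540119 0.21460031] [[ 0.32  0.95  0.  ]
 [ 0.95 -0.32  0.  ]
 [ 0.    0.   -1.  ]] 0.09163048681837678
```

View pics/scene0.png

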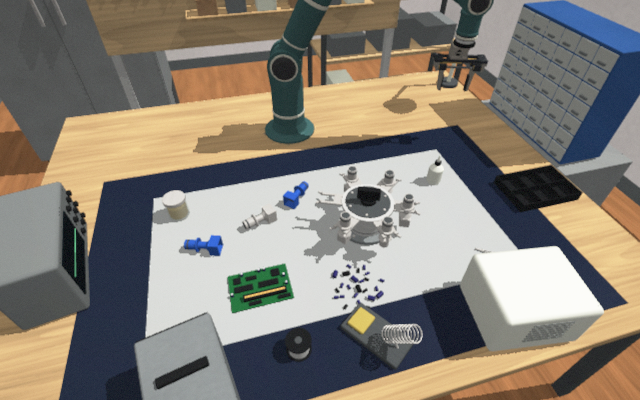

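View pics/side0.png

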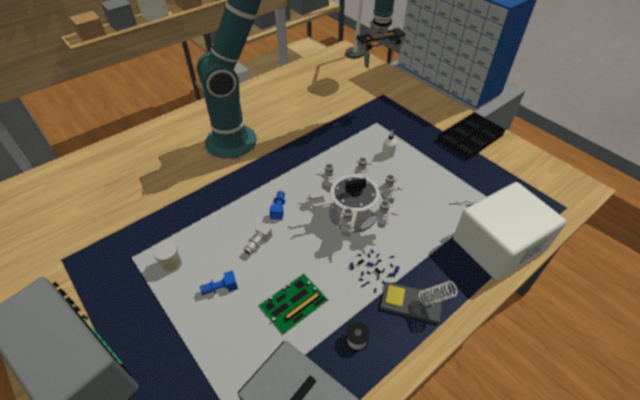

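View pics/wrist0.png

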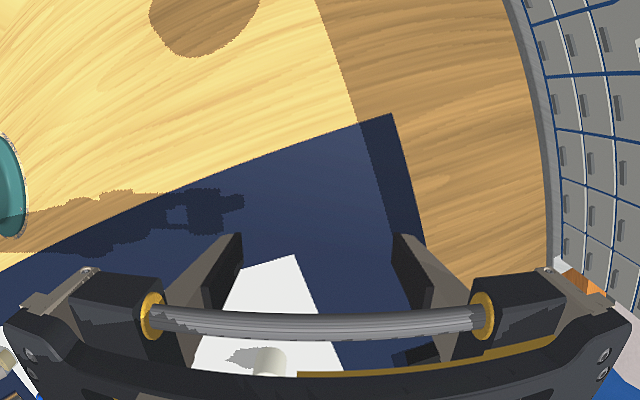

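```bash
python3 - <<'E'
import cv2
a=cv2.imread('pics/scene0.png'); b=cv2.imread('pics/side0.png')
cv2.imwrite('pics/z1.png',cv2.resize(a[140:260,220:440],None,fx=3.6,fy=3.6,interpolation=cv2.INTER_CUBIC))
cv2.imwrite('pics/z2.png',cv2.resize(b[140:260,220:420],None,fx=4,fy=4,interpolation=cv2.INTER_CUBIC))
E
```

```text
(no output)
```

View pics/z1.png

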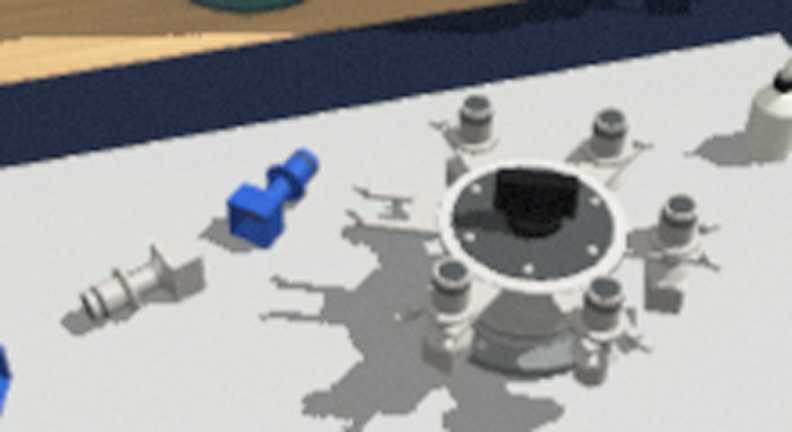

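View pics/z2.png

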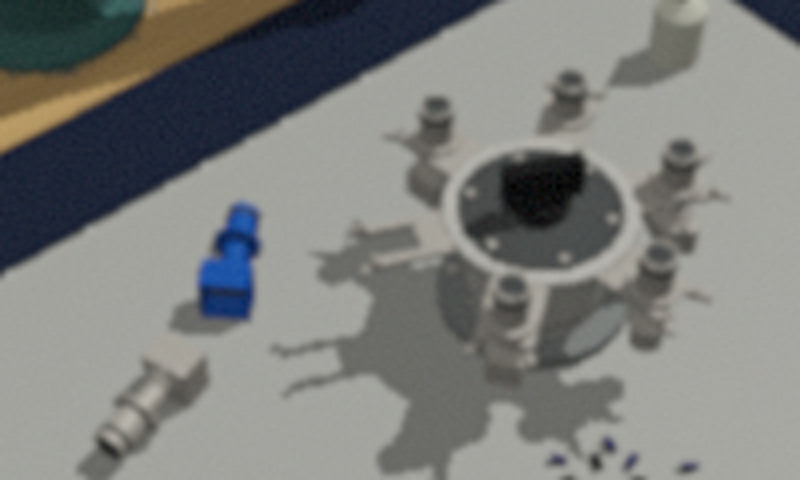

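```bash
cat >> h.py <<'E'
def bp(c,uv,z):
    K=np.array(c['mtx']); M=cv2.Rodrigues(np.array(c['rvec'],float))[0]
    d=M.T@np.linalg.inv(K)@np.array([uv[0],uv[1],1.]); o=toW(c,[0,0,0]); return o+d*(z-o[2])/d[2]
def plan(pw,ang):
    """target tcp position, tool x-axis heading (rad, mod pi), tool down; print shift cm & rotz deg in tool frame"""
    p,r,s=tcp(); t=r.inv().apply(np.array(pw)-p)*100
    tx=r.as_matrix()[:,0]; cur=np.arctan2(tx[1],tx[0])
    d=(ang-cur+np.pi/2)%np.pi-np.pi/2
    print('shift',t.round(2),'wz (tool) deg',np.degrees(-d).round(1),'j7',round(s['joints'][6],2), 'cur heading',np.degrees(cur).round(1))
E
python3 - <<'E'
from h import *
c=cam('scene'); 
a=bp(c,(246.3,224.3),.024);f=bp(c,(254.7,219.7),.024);h=bp(c,(270,214.5),.024)
print(a,f,h); 
for u,v in ((h,a),(f,a)): d=v-u; print(np.degrees(np.arctan2(d[1],d[0])),np.linalg.norm(d))
c=cam('side')
a=bp(c,(220+110/4,140+440/4),.024);h=bp(c,(220+178/4,140+365/4),.024);d=a-h
print(a,h,np.degrees(np.arctan2(d[1],d[0])))
plan([.513,-.211,.36],0)
E
```

```text
[ 0.53131464 -0.2514732   0.024     ] [ 0.51849289 -0.2226494   0.024     ] [ 0.50863422 -0.1708097   0.024     ]
-74.29543522648646 0.08379141776071275
-66.01896784070794 0.0315469251736347
[ 0.52948771 -0.25264909  0.024     ] [ 0.50149602 -0.16808917  0.024     ] -71.68402209103586
shift [-68.46  55.36 -14.54] wz (tool) deg 71.2 j7 -0.06 cur heading 71.2
```

Call:
{"api": "drive_tool", "payload": {
  "motion": [
    [-1.5, 1.2, -4.5, 0, 0, 4, 1],
    [-4, 3.3, -8, 0, 0, 8, 1],
    [-7, 5.6, -12, 0, 0, 14, 1],
    [-11, 8.8, -14, 0, 0, 20, 1],
    [-14.7, 11.8, -14.5, 0, 0, 26, 1],
    [-18.4, 14.8, -14.5, 0, 0, 33, 1],
    [-22, 17.8, -14.5, 0, 0, 41, 1],
    [-25.7, 20.8, -14.5, 0, 0, 49, 1]
  ],
  "force": 3
}}

```text
clock: 2.4
position: [0.3239, 0.303, 0.36]
orientation: [-0.0, 0.982, 0.19, 0.0]
force: [0.1, 0.5, 1.0]
grip_width: 0.0921
```

```bash
python3 - <<'E'
from h import *
p,r,s=tcp();print(s['clock'],p,s['force'],s['wrist_torque'])
plan([.525,-.2,.32],np.radians(20))
E
```

```text
2.4 [0.32393905 0.30302503 0.35996923] [0.06178848 0.4504741  1.01242731] [-0.03551722  0.02456815  0.0142976 ]
shift [-0.1  54.18  3.95] wz (tool) deg 1.9 j7 -0.45 cur heading 21.9
```

Call:
{"api": "drive_tool", "payload": {
  "motion": [
    [0, 4.9, 0, 0, 0, 2, 1],
    [0, 9.8, 0, 0, 0, 2, 1],
    [0, 14.7, 0, 0, 0, 2, 1],
    [0, 19.6, 0, 0, 0, 2, 1],
    [0, 24.5, 0, 0, 0, 2, 1],
    [0, 29.4, 0, 0, 0, 2, 1],
    [0, 34.3, 0, 0, 0, 2, 1],
    [0, 39.2, 0, 0, 0, 2, 1]
  ]
}}

```text
clock: 3.2
position: [0.4704, -0.0627, 0.3602]
orientation: [-0.001, 0.985, 0.173, 0.001]
force: [1.0, 1.1, -0.5]
grip_width: 0.0919
```

```bash
python3 - <<'E'
from h import *
p,r,s=tcp();print(s['clock'],p)
plan([.525,-.2,.28],np.radians(20))
c=cam('wrist','w1')
for k in ['nozzle_center','nozzle_flange','turret_front','turret','fork_seat','knob_grip']:
        r=ctrl.spot_point('wrist',k)
        print(k,[(round(d['conf'],2),toW(c,d['xyz']).round(3).tolist()) for d in r[:3]])
E
```

```text
3.2 [ 0.47037052 -0.06268328  0.36019626]
shift [ 0.44 14.78  8.  ] wz (tool) deg -0.1 j7 0.43 cur heading 19.9
nozzle_center [(0.82, [0.574, -0.387, 0.022]), (0.57, [0.425, -0.063, 0.026]), (0.55, [0.51, -0.208, 0.024])]
nozzle_flange [(0.93, [0.414, -0.059, 0.025]), (0.9, [0.516, -0.225, 0.025]), (0.6, [0.573, -0.406, 0.02])]
turret_front []
turret [(0.74, [0.612, 0.118, 0.004])]
fork_seat []
knob_grip [(0.89, [0.615, 0.122, 0.149])]
```

View pics/w1.png

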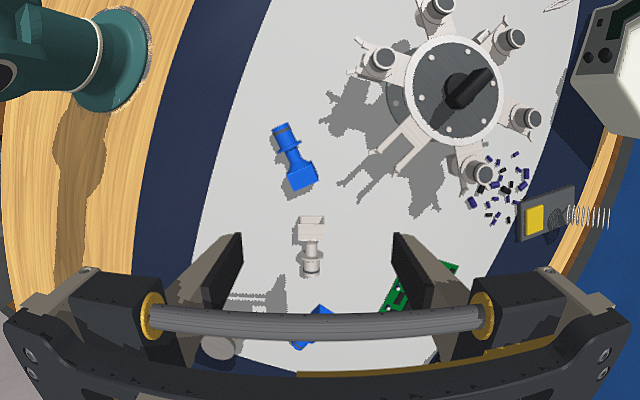

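```bash
cat >> h.py <<'E'
def wbp(c,uv,z):
    K=np.array(c['mtx']); M=cv2.Rodrigues(np.array(c['rvec'],float))[0]
    u=cv2.fisheye.undistortPoints(np.array([[uv]],float),K,np.zeros(4)).ravel()
    d=M.T@np.array([u[0],u[1],1.]); o=toW(c,[0,0,0]); return o+d*(z-o[2])/d[2]
def wproj(c,p):
    p=np.array(p,float).reshape(-1,1,3)
    return cv2.fisheye.projectPoints(p,np.array(c['rvec'],float).reshape(3,1),np.array(c['tvec'],float).reshape(3,1),np.array(c['mtx']),np.zeros(4))[0].reshape(-1,2)
E
python3 - <<'E'
from h import *
c=cam('wrist')
im=c['pixels']
cv2.imwrite('pics/z3.png',np.hstack([cv2.resize(im[200:290,270:350],None,fx=5,fy=5,interpolation=cv2.INTER_CUBIC),cv2.resize(im[20:110,340:410],None,fx=5,fy=5,interpolation=cv2.INTER_CUBIC)]))
E
```

```text
(no output)
```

View pics/z3.png

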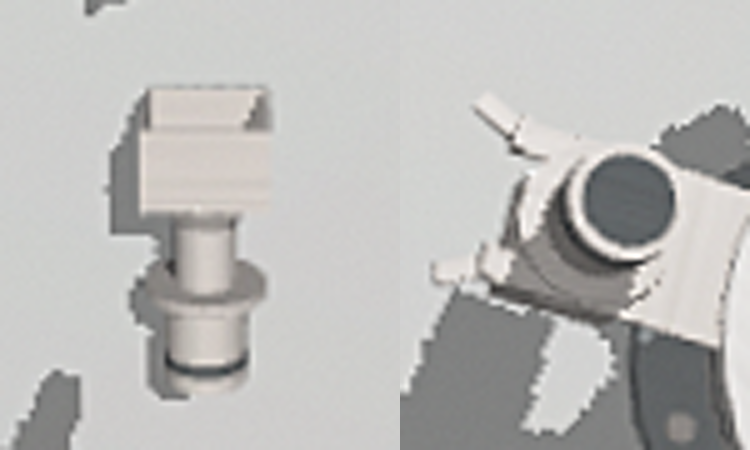

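```bash
python3 - <<'E'
from h import *
c=cam('wrist')
e=wbp(c,(311.6,271),.039); f=wbp(c,(311.6,257),.046);n=wbp(c,(311.2,248),.035);h=wbp(c,(311.0,234.5),.046)
print(e,f,n,h)
for v in (e,f,n): d=v-h; print(np.degrees(np.arctan2(d[1],d[0])))
d=(e-h)[:2];d/=np.linalg.norm(d)
fl=np.array([.5165,-.2235])
g=fl+d*.028   # flange underside ->grasp at 94 from mouth
print('grasp',g)
cc=np.array([.512,-.2095])+d*.041; print(cc)
ang=np.arctan2(d[1],d[0])+np.pi/2
plan([*((g+cc)/2),.10],ang); plan([*((g+cc)/2),.0055],ang)
E
```

```text
[ 0.5263062  -0.24481129  0.039     ] [ 0.51574455 -0.21480955  0.046     ] [ 0.51081443 -0.20357798  0.035     ] [ 0.50055192 -0.17521376  0.046     ]
-69.69321503831671
-69.00853782137129
-70.10926683578869
grasp [ 0.52621731 -0.24975974]
[ 0.52622892 -0.24795176]
shift [-1.22 19.77 25.94] wz (tool) deg -0.3 j7 0.42 cur heading 20.0
shift [-1.23 19.78 35.39] wz (tool) deg -0.3 j7 0.42 cur heading 20.0
```

Call:
{"api": "drive_tool", "payload": {
  "motion": [
    [-0.3, 4, 2.5, 0, 0, 0, 1],
    [-0.6, 8, 5, 0, 0, 0, 1],
    [-0.9, 12, 7.5, 0, 0, 0, 1],
    [-1.2, 16, 10, 0, 0, 0, 1],
    [-1.2, 19.5, 13, 0, 0, 0, 1],
    [-1.2, 19.8, 17.5, 0, 0, 0, 1],
    [-1.2, 19.8, 22, 0, 0, 0, 1],
    [-1.2, 19.8, 25, 0, 0, 0, 1]
  ]
}}

```text
clock: 4.45
position: [0.5255, -0.2476, 0.106]
orientation: [-0.002, 0.985, 0.174, -0.001]
force: [0.2, 0.2, -0.6]
grip_width: 0.0917
```

```bash
python3 - <<'E'
from h import *
plan([.5262,-.249,.0075],np.radians(20))
c=cam('wrist','w2');print([(round(d['conf'],2),toW(c,d['xyz']).round(3).tolist()) for d in ctrl.spot_point('wrist','nozzle_flange')])
E
```

```text
shift [0.03 0.2  9.85] wz (tool) deg 0.1 j7 1.18 cur heading 20.1
[(0.68, [0.521, -0.226, 0.024]), (0.57, [0.575, -0.406, 0.024])]
```

View pics/w2.png

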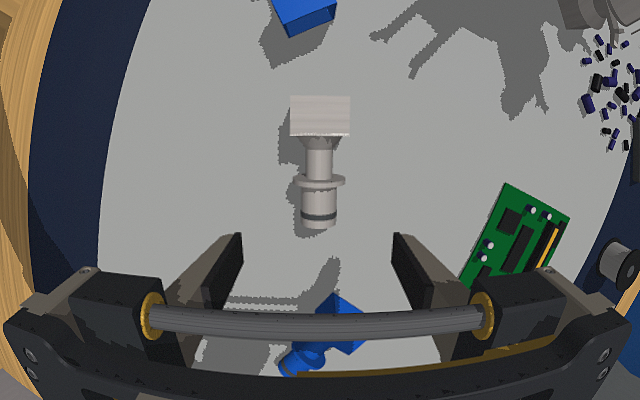

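```bash
python3 - <<'E'
from h import *
c=cam('wrist')
print('end',totool(wbp(c,(318,226),.024)),'end@.034',totool(wbp(c,(318,224),.030)),'flangetop',totool(wbp(c,(319,181),.046)),'hoodedge',totool(wbp(c,(320,135),.046)))
E
```

```text
end [-0.13537285  1.4840737   8.39736986] end@.034 [-0.13504716  1.07897703  7.79886631] flangetop [-0.05851447 -2.9813527   6.21375688] hoodedge [ 0.01405155 -6.47958862  6.22658499]
```

Call:
{"api": "drive_tool", "payload": {
  "motion": [
    [-0.1, 0, 4, 0, 0, 0, 1],
    [-0.1, 0, 8, 0, 0, 0, 1],
    [-0.1, 0, 9.8, 0, 0, 0, 1],
    [-0.1, 0, 9.8, 0, 0, 0, 0.3],
    [-0.1, 0, 9.8, 0, 0, 0, 0.1],
    [-0.1, 0, 9.8, 0, 0, 0, 0],
    [-0.1, 0, 9.8, 0, 0, 0, 0],
    [-0.1, 0, 9.8, 0, 0, 0, 0]
  ],
  "force": 4
}}

```text
clock: 5.4
position: [0.5253, -0.2481, 0.0112]
orientation: [-0.001, 0.985, 0.175, -0.0]
force: [0.1, 0.0, -0.3]
grip_width: 0.0538
```

```bash
python3 - <<'E'
from h import *
c=cam('wrist','w3');print(ctrl.get_state()['grip_width'])
E
```

```text
0.05012984297873075
```

View pics/w3.png

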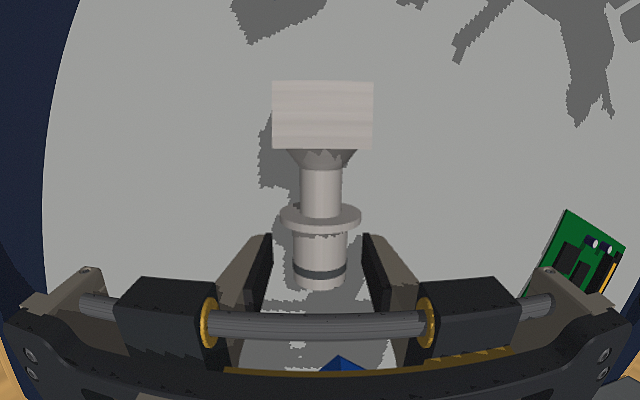

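Call:
{"api": "drive_tool", "payload": {
  "motion": [
    [0, 0, 0.3, 0, 0, 0, 0],
    [0, 0, 0.3, 0, 0, 0, 0],
    [0, 0, 0.3, 0, 0, 0, 0],
    [0, 0, 0.3, 0, 0, 0, 0],
    [0, 0, -0.5, 0, 0, 0, 0],
    [0, 0, -2.5, 0, 0, 0, 0],
    [0, 0, -4.5, 0, 0, 0, 0],
    [0, 0, -4.5, 0, 0, 0, 0]
  ],
  "force": 4
}}

```text
clock: 6.25
position: [0.5267, -0.2492, 0.0584]
orientation: [-0.0, 0.985, 0.174, 0.001]
force: [-0.1, -0.9, -1.4]
grip_width: 0.0299
```

```bash
python3 - <<'E'
from h import *
c=cam('wrist','w4');print(ctrl.get_state()['grip_width'],ctrl.get_state()['force'])
c=cam('side');cv2.imwrite('pics/s4.png',cv2.resize(c['pixels'][180:320,170:350],None,fx=4,fy=4))
E
```

```text
0.029362903300248405 [-0.34905198  0.79851475 -1.83236827]
```

View pics/w4.png

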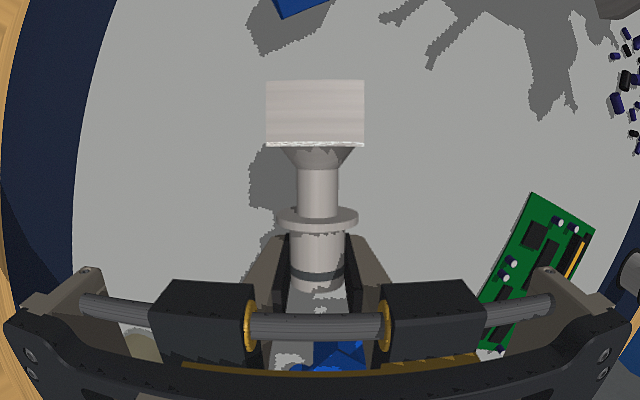

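View pics/s4.png

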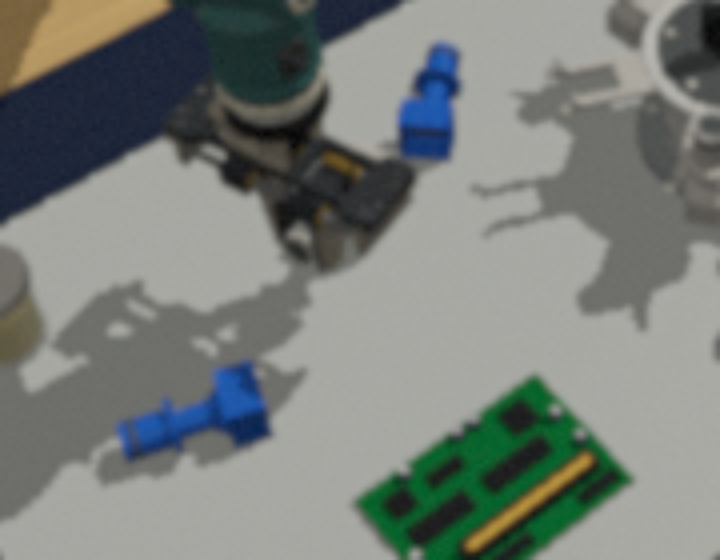

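Call:
{"api": "drive_tool", "payload": {
  "motion": [
    [0, 0, -3, 0, 0, 0, 0],
    [0, 0, -6, 0, 0, 0, 0],
    [0, 0, -6, 0, 0, 0, 0],
    [0, 0, -6, 0, 0, 0, 0]
  ],
  "force": 3
}}

```text
clock: 6.75
position: [0.5252, -0.2476, 0.1154]
orientation: [-0.002, 0.985, 0.175, -0.0]
force: [0.1, 0.6, -1.3]
grip_width: 0.0296
```

```bash
python3 - <<'E'
from h import *
c=cam('wrist','w5');print(ctrl.get_state()['grip_width'],ctrl.get_state()['wrist_torque'],ctrl.get_state()['force'])
E
```

```text
0.030031502924862976 [-0.09444529  0.01305909 -0.00391774] [-0.64981384  0.73976135 -0.38045333]
```

View pics/w5.png

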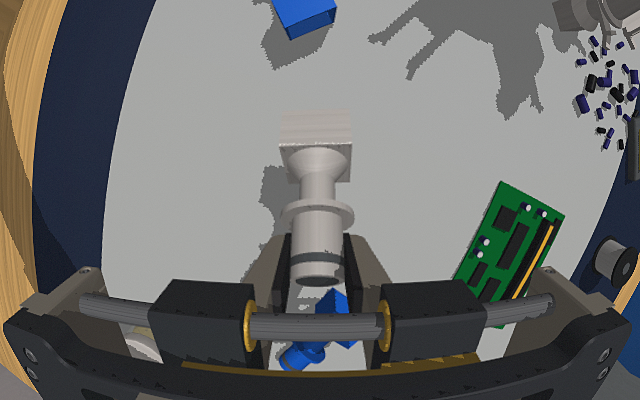

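Call:
{"api": "drive_tool", "payload": {
  "motion": [
    [0, 0, 0, 0, 0, 0, 0],
    [0, 0, 0, 0, 0, 0, 0],
    [0, 0, 0, 0, 0, 0, 0],
    [0, 0, 0, 0, 0, 0, 0],
    [0, 0, 0, 0, 0, 0, 0],
    [0, 0, 0, 0, 0, 0, 0]
  ],
  "force": 3
}}

```text
clock: 7.4
position: [0.5247, -0.2474, 0.1147]
orientation: [-0.002, 0.985, 0.175, -0.001]
force: [-0.2, -0.3, -0.9]
grip_width: 0.0298
```

```bash
python3 - <<'E'
from h import *
c=cam('wrist','w6');print(ctrl.get_state()['grip_width'],ctrl.get_state()['wrist_torque'])
E
```

```text
0.029887588308712958 [-0.05492585  0.03173138 -0.0238391 ]
```

View pics/w6.png

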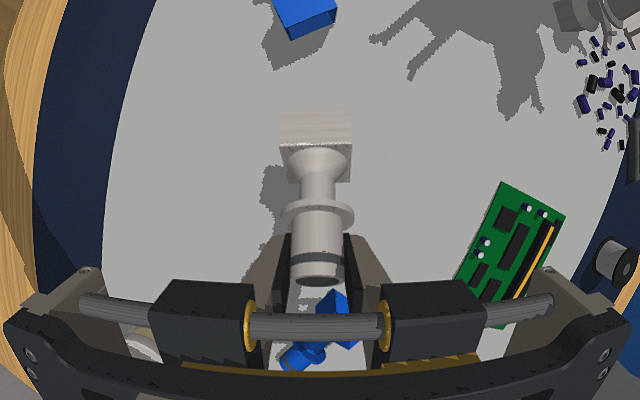

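Call:
{"api": "drive_tool", "payload": {
  "motion": [
    [0, 0, -4.5, 0, 0, 0, 0],
    [0, 0, 0, 0, 0, 0, 0],
    [0, 0, -4.5, 0, 0, 0, 0],
    [0, 0, 0, 0, 0, 0, 0],
    [0, 0, -4.5, 0, 0, 0, 0],
    [0, 0, 0, 0, 0, 0, 0],
    [0, 0, 0, 0, 0, 0, 0]
  ],
  "force": 3
}}

```text
clock: 8.15
position: [0.5224, -0.2458, 0.1111]
orientation: [-0.004, 0.985, 0.175, -0.004]
force: [-1.6, 0.3, -1.2]
grip_width: 0.0301
```

```bash
python3 - <<'E'
from h import *
c=cam('wrist','w7');print(ctrl.get_state()['grip_width'],ctrl.get_state()['wrist_torque'])
E
```

```text
0.029908133102577634 [-0.06162793  0.04824764 -0.00135101]
```

View pics/w7.png

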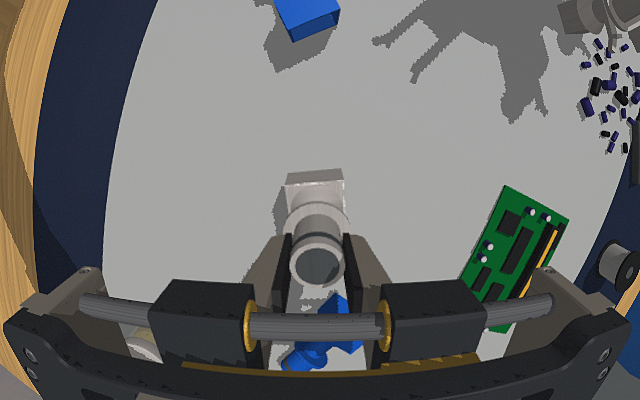

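```bash
cat >>h.py <<'E'
def nozmodel(c,tilt,head,off=0.094):
    p,r,s=tcp(); pin=p+r.apply([0,0,-.019])
    u=np.array([np.cos(head)*np.sin(tilt),np.sin(head)*np.sin(tilt),np.cos(tilt)])
    return [wproj(c,pin+u*(m-off))[0].round(0).tolist() for m in (.106,.068,.030,0)]
E
python3 - <<'E'
from h import *
c=cam('wrist')
for t in (0,15,30,45,60): print(t,nozmodel(c,np.radians(t),np.radians(-70)))
E
```

```text
0 [[320.0, 275.0], [320.0, 246.0], [319.0, 225.0], [319.0, 212.0]]
15 [[320.0, 280.0], [320.0, 236.0], [320.0, 204.0], [319.0, 185.0]]
30 [[320.0, 284.0], [320.0, 228.0], [320.0, 185.0], [320.0, 158.0]]
45 [[320.0, 286.0], [320.0, 222.0], [320.0, 168.0], [320.0, 133.0]]
60 [[320.0, 287.0], [320.0, 218.0], [320.0, 155.0], [320.0, 112.0]]
```

Call:
{"api": "drive_tool", "payload": {
  "motion": [
    [0, 0, -4, 0, 0, 0, 0],
    [0, 0, 0, 0, 0, 0, 0],
    [0, 0, 1, 0, 0, 0, 0],
    [0, 0, 1.5, 0, 0, 0, 0],
    [0, 0, 1.8, 0, 0, 0, 0],
    [0, 0, 1.8, 0, 0, 0, 0]
  ],
  "force": 3
}}

```text
clock: 8.85
position: [0.5241, -0.2475, 0.0969]
orientation: [-0.002, 0.985, 0.175, -0.002]
force: [-0.1, 0.5, -1.4]
grip_width: 0.0297
```

```bash
python3 - <<'E'
from h import *
c=cam('wrist','w8');print(ctrl.get_state()['grip_width'],ctrl.get_state()['force'])
for t in (0,15,30): print(t,nozmodel(c,np.radians(t),np.radians(-70)))
E
```

```text
0.029786524591655403 [-0.55108948 -0.62801355 -1.71094022]
0 [[319.0, 273.0], [319.0, 243.0], [319.0, 223.0], [318.0, 211.0]]
15 [[319.0, 278.0], [319.0, 234.0], [319.0, 202.0], [319.0, 183.0]]
30 [[319.0, 281.0], [319.0, 226.0], [319.0, 183.0], [319.0, 156.0]]
```

View pics/w8.png

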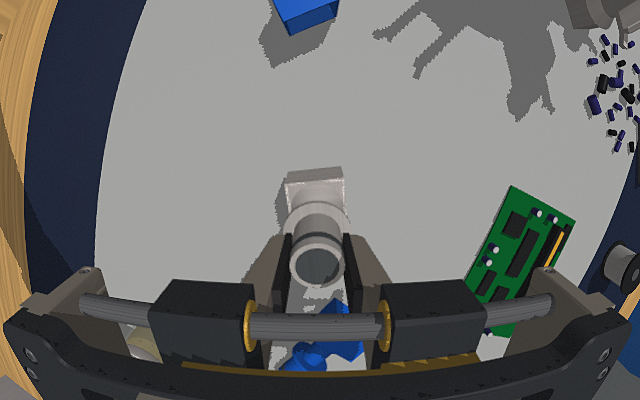

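Call:
{"api": "drive_tool", "payload": {
  "motion": [
    [0, 0, 0.5, 0, 0, 0, 0],
    [0, 0, 1.0, 0, 0, 0, 0],
    [0, 0, 1.4, 0, 0, 0, 0],
    [0, 0, 1.4, 0, 0, 0, 0]
  ],
  "force": 3
}}

```text
clock: 9.3
position: [0.5245, -0.2474, 0.083]
orientation: [-0.002, 0.985, 0.175, -0.002]
force: [0.6, 0.5, 0.7]
grip_width: 0.03
```

```bash
python3 - <<'E'
from h import *
c=cam('wrist','w9');print(ctrl.get_state()['grip_width'],ctrl.get_state()['force'],ctrl.get_state()['position'])
E
```

```text
0.030119552844589375 [-0.72019124  0.71905533  0.53782274] [ 0.52436184 -0.24746485  0.08296235]
```

View pics/w9.png

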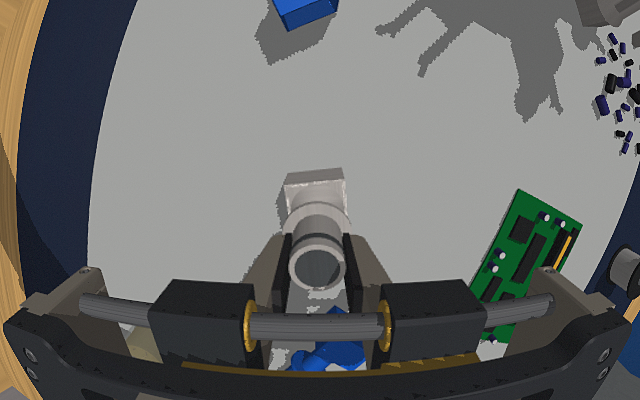

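Call:
{"api": "drive_tool", "payload": {
  "motion": [
    [0, 0, 0.3, 0, 0, 0, 0],
    [0, 0, 0.5, 0, 0, 0, 0],
    [0, 0, 0.5, 0, 0, 0, 0.5],
    [0, 0, 0.5, 0, 0, 0, 0.6],
    [0, 0, 0.5, 0, 0, 0, 0.7],
    [0, 0, 0.5, 0, 0, 0, 0.7],
    [0, 0, 0.5, 0, 0, 0, 0.7],
    [0, 0, 0.5, 0, 0, 0, 0.7]
  ],
  "force": 3
}}

```text
clock: 10.15
position: [0.5243, -0.2475, 0.0779]
orientation: [-0.002, 0.985, 0.175, -0.002]
force: [-0.2, -1.1, -0.0]
grip_width: 0.0644
```

Call:
{"api": "drive_tool", "payload": {
  "motion": [
    [0, 0, -2, 0, 0, 0, 0.7],
    [0, 0, -6, 0, 0, 0, 0.8],
    [0, 0, -11, 0, 0, 0, 0.9],
    [0, -1, -16, 0, 0, 0, 0.9],
    [0, -3, -19, 0, 0, 0, 1],
    [0, -5, -21, 0, 0, 0, 1]
  ]
}}

```text
clock: 10.75
position: [0.5084, -0.2017, 0.2909]
orientation: [-0.002, 0.985, 0.174, 0.0]
force: [0.6, 0.5, 0.6]
grip_width: 0.0919
```

```bash
python3 - <<'E'
from h import *
for n in ('wrist','side','scene'):
    c=cam(n,n+'10')
    for k in ('nozzle_center','nozzle_flange','knob_grip','turret_front','fork_seat'):print(n,k,[(round(d['conf'],2),toW(c,d['xyz']).round(3).tolist()) for d in ctrl.spot_point(n,k)])
E
```

```text
wrist nozzle_center [(0.94, [0.576, -0.389, 0.024]), (0.78, [0.427, -0.062, 0.026]), (0.72, [0.518, -0.232, 0.054])]
wrist nozzle_flange [(0.84, [0.52, -0.24, 0.069]), (0.68, [0.577, -0.405, 0.023]), (0.56, [0.417, -0.058, 0.026])]
wrist knob_grip []
wrist turret_front []
wrist fork_seat [(0.76, [0.563, 0.006, 0.112])]
side nozzle_center [(0.95, [0.583, -0.386, 0.019]), (0.91, [0.522, -0.23, 0.054]), (0.66, [0.433, -0.066, 0.022])]
side nozzle_flange [(0.68, [0.417, -0.054, 0.024]), (0.58, [0.575, -0.404, 0.026])]
side knob_grip [(0.67, [0.618, 0.119, 0.146])]
side turret_front []
side fork_seat [(0.63, [0.521, -0.228, 0.052]), (0.57, [0.566, 0.015, 0.106])]
scene nozzle_center [(0.95, [0.522, -0.237, 0.055]), (0.61, [0.578, -0.39, 0.024])]
scene nozzle_flange [(0.93, [0.521, -0.234, 0.073]), (0.7, [0.42, -0.056, 0.025]), (0.58, [0.577, -0.403, 0.023])]
scene knob_grip [(0.84, [0.616, 0.125, 0.15])]
scene turret_front []
scene fork_seat [(0.68, [0.565, 0.013, 0.11])]
```

View pics/wrist10.png

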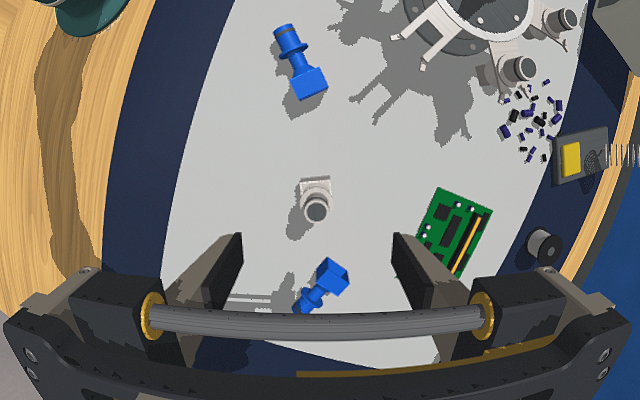

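```bash
python3 - <<'E'
from h import *
plan([.59,.06,.32],np.radians(20))
E
```

```text
shift [ 16.68 -21.73  -3.13] wz (tool) deg 0.1 j7 0.92 cur heading 20.1
```

Call:
{"api": "drive_tool", "payload": {
  "motion": [
    [2.5, -3.2, -1, 0, 0, 4, 1],
    [5.4, -7, -2, 0, 0, 10, 1],
    [8.4, -11, -3, 0, 0, 17, 1],
    [11.4, -14.8, -3, 0, 0, 24, 1],
    [14.4, -18.7, -3, 0, 0, 32, 1],
    [16.7, -21.7, -3, 0, 0, 40, 1],
    [16.7, -21.7, -3, 0, 0, 48, 1]
  ]
}}

```text
clock: 12.35
position: [0.5912, 0.0675, 0.3177]
orientation: [-0.001, 0.971, -0.238, -0.003]
force: [0.4, -0.0, -0.4]
grip_width: 0.0915
```

```bash
python3 - <<'E'
from h import *
p,r,s=tcp();print(s['clock'],p,s['joints'])
c=cam('wrist','w11')
for k in ('knob_grip','turret_front','fork_seat','turret'):print(k,[(round(d['conf'],2),toW(c,d['xyz']).round(3).tolist()) for d in ctrl.spot_point('wrist',k)])
E
```

```text
12.35 [0.59121049 0.06752475 0.31771754] [-0.91033767  0.40057154  1.00147878  1.66354754 -0.35437533  1.27718035
 -0.32007822]
knob_grip [(0.88, [0.62, 0.118, 0.149])]
turret_front []
fork_seat [(0.96, [0.564, 0.01, 0.115]), (0.49, [0.617, 0.122, 0.147])]
turret [(0.59, [0.615, 0.12, 0.003])]
```

View pics/w11.png

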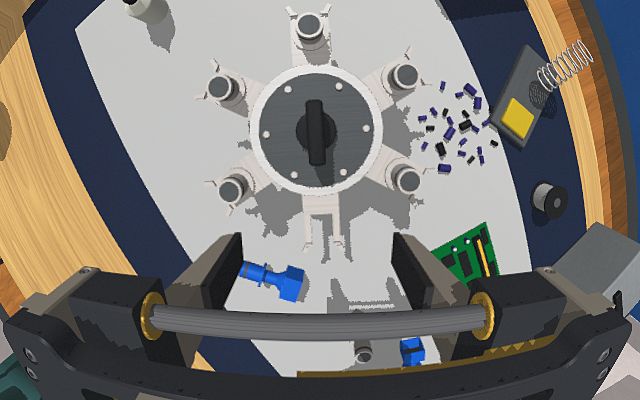

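```bash
python3 - <<'E'
from h import *
plan([.6175,.1215,.133],np.radians(-25.7))
c=cam('wrist');im=c['pixels'];cv2.imwrite('pics/z12.png',cv2.resize(im[40:260,190:450],None,fx=3,fy=2.7,interpolation=cv2.INTER_CUBIC))
a=wbp(c,(315,103),.168);b=wbp(c,(317,163),.168);d=b-a;print(a,b,np.degrees(np.arctan2(d[1],d[0])))
E
```

```text
shift [-0.42 -6.82 18.61] wz (tool) deg -2.1 j7 -0.31 cur heading -27.8
[0.62920167 0.13933417 0.168     ] [0.60163465 0.08286089 0.168     ] -116.01898081122096
```

View pics/z12.png

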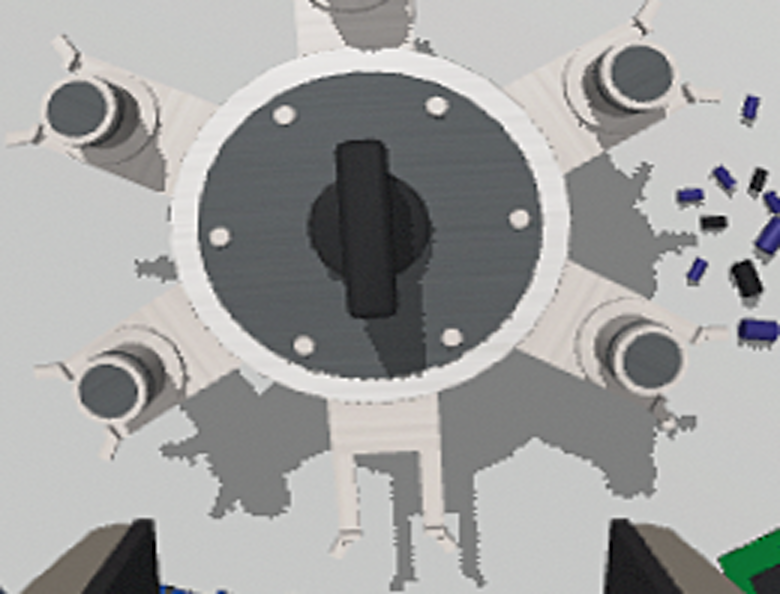

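Call:
{"api": "drive_tool", "payload": {
  "motion": [
    [-0.4, -3.5, 1, 0, 0, -2, 1],
    [-0.4, -6.8, 3, 0, 0, -2, 1],
    [-0.4, -6.8, 7.5, 0, 0, -2, 0.7],
    [-0.4, -6.8, 12, 0, 0, -2, 0.6],
    [-0.4, -6.8, 16, 0, 0, -2, 0.5],
    [-0.4, -6.8, 18.4, 0, 0, -2, 0.5],
    [-0.4, -6.8, 18.4, 0, 0, -2, 0.4]
  ],
  "force": 20
}}

```text
clock: 13.35
position: [0.6153, 0.1199, 0.1321]
orientation: [-0.0, 0.975, -0.224, -0.005]
force: [0.7, 0.5, 0.2]
grip_width: 0.0539
```

```bash
python3 - <<'E'
from h import *
p,r,s=tcp();print(s['clock'],p,s['joints'],s['force'],s['wrist_torque'],s['grip_width'])
plan([.6175,.1215,.134],np.radians(-26))
c=cam('wrist','w13')
E
```

```text
13.35 [0.6153493  0.11994544 0.1321265 ] [-0.82816858  0.64969043  0.83317972  1.76267658 -0.56672031  0.99697305
 -0.22339458] [0.67843397 0.50257557 0.21990219] [-0.04915619  0.06668735 -0.02017874] 0.05387368757330534
shift [ 0.12 -0.23 -0.19] wz (tool) deg 0.1 j7 -0.22 cur heading -25.9
```

View pics/w13.png

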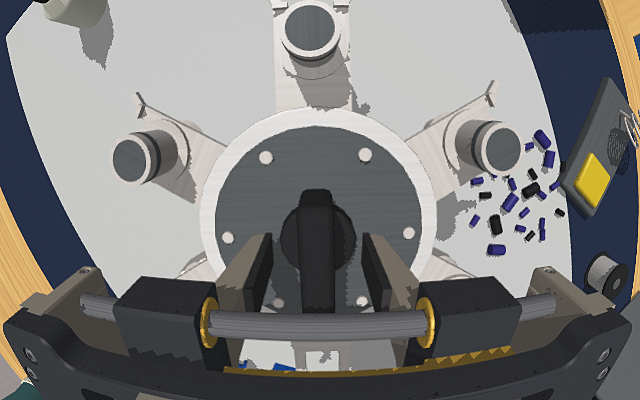

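Call:
{"api": "drive_tool", "payload": {
  "motion": [
    [0.1, -0.2, -0.15, 0, 0, 0, 0.2],
    [0.1, -0.2, -0.15, 0, 0, 0, 0],
    [0.1, -0.2, -0.15, 0, 0, 0, 0],
    [0.1, -0.2, -0.15, 0, 0, 0, 0],
    [0.1, -0.2, -0.15, 0, 0, 0, 0],
    [0.1, -0.2, -0.15, 0, 0, 0, 0],
    [0.1, -0.2, -0.15, 0, 0, 0, 0],
    [0.1, -0.2, -0.15, 0, 0, 0, 0]
  ],
  "force": 20
}}

```text
clock: 14.2
position: [0.617, 0.1229, 0.1371]
orientation: [-0.002, 0.975, -0.223, -0.005]
force: [-8.2, 2.2, 8.2]
grip_width: 0.0185
```

```bash
cat >>h.py <<'E'
def feel():
    p,r,s=tcp(); x=r.as_matrix()[:,0]
    print('t',round(s['clock'],2),'p',p.round(4),'head',np.degrees(np.arctan2(x[1],x[0])).round(2),'F',np.round(s['force'],2),'T',np.round(s['wrist_torque'],3),'w',round(s['grip_width'],4),'j',np.round(s['joints'],2))
E
python3 -c "
from h import *
feel()"
```

```text
t 14.2 p [0.617  0.1229 0.1371] head -25.79 F [-8.21  2.18  8.19] T [0.373 1.721 0.238] w 0.0185 j [-0.83  0.65  0.84  1.75 -0.57  1.01 -0.23]
```

Call:
{"api": "drive_tool", "payload": {
  "motion": [
    [0, 0, -0.1, 0, 0, 0, 0],
    [0, 0, -0.1, 0, 0, 0, 0]
  ]
}}

```text
clock: 14.4
position: [0.6169, 0.1229, 0.1372]
orientation: [-0.001, 0.975, -0.223, -0.005]
force: [3.2, -0.5, -10.8]
grip_width: 0.0184
```

```bash
python3 -c "
from h import *
feel()"
```

```text
t 14.4 p [0.6169 0.1229 0.1372] head -25.74 F [  3.16  -0.52 -10.78] T [-0.202 -0.94   0.221] w 0.0184 j [-0.83  0.65  0.84  1.75 -0.56  1.01 -0.23]
```

Call:
{"api": "drive_tool", "payload": {
  "motion": [
    [0, 0, 0, 0, 0, 4, 0],
    [0, 0, 0, 0, 0, 4, 0]
  ]
}}

```text
clock: 14.6
position: [0.6171, 0.1229, 0.1372]
orientation: [-0.001, 0.966, -0.257, -0.005]
force: [0.4, -0.2, -3.4]
grip_width: 0.018
```

```bash
python3 -c "
from h import *
feel()"
```

```text
t 14.6 p [0.6171 0.1229 0.1372] head -29.76 F [ 0.43 -0.15 -3.41] T [-0.365 -0.266 -0.143] w 0.018 j [-0.84  0.65  0.85  1.76 -0.58  1.01 -0.29]
```

Call:
{"api": "drive_tool", "payload": {
  "motion": [
    [0, 0, 0, 0, 0, 4, 0],
    [0, 0, 0, 0, 0, 4, 0]
  ]
}}

```text
clock: 14.8
position: [0.6173, 0.1229, 0.1372]
orientation: [-0.001, 0.957, -0.29, -0.005]
force: [0.8, 0.2, -4.5]
grip_width: 0.0184
```

```bash
python3 -c "
from h import *
feel()"
```

```text
t 14.8 p [0.6173 0.1229 0.1372] head -33.77 F [ 0.8   0.17 -4.46] T [-0.236 -0.236 -0.447] w 0.0184 j [-0.85  0.66  0.87  1.76 -0.59  1.02 -0.35]
```

Call:
{"api": "drive_tool", "payload": {
  "motion": [
    [0, 0, 0, 0, 0, 4, 0],
    [0, 0, 0, 0, 0, 4, 0]
  ]
}}

```text
clock: 15.0
position: [0.6174, 0.1229, 0.1372]
orientation: [-0.001, 0.946, -0.324, -0.005]
force: [0.4, -0.2, -4.3]
grip_width: 0.0176
```

```bash
python3 -c "
from h import *
feel()"
```

```text
t 15.0 p [0.6174 0.1229 0.1372] head -37.76 F [ 0.44 -0.17 -4.33] T [-0.226 -0.297 -0.372] w 0.0176 j [-0.86  0.67  0.89  1.76 -0.6   1.02 -0.4 ]
```

Call:
{"api": "drive_tool", "payload": {
  "motion": [
    [0, 0, 0, 0, 0, 3, 0],
    [0, 0, 0, 0, 0, 3, 0]
  ]
}}

```text
clock: 15.2
position: [0.6174, 0.1228, 0.1372]
orientation: [-0.001, 0.938, -0.348, -0.005]
force: [0.5, 0.5, -4.5]
grip_width: 0.0181
```

```bash
python3 -c "
from h import *
feel()"
```

```text
t 15.2 p [0.6174 0.1228 0.1372] head -40.7 F [ 0.54  0.46 -4.47] T [-0.334 -0.271 -0.235] w 0.0181 j [-0.87  0.67  0.9   1.76 -0.61  1.03 -0.45]
```

Call:
{"api": "drive_tool", "payload": {
  "motion": [
    [0, 0, 0, 0, 0, 3, 0],
    [0, 0, 0, 0, 0, 3, 0]
  ]
}}

```text
clock: 15.4
position: [0.6174, 0.1227, 0.1372]
orientation: [-0.001, 0.928, -0.372, -0.005]
force: [0.0, 1.3, -4.2]
grip_width: 0.0184
```

```bash
python3 -c "
from h import *
feel()"
```

```text
t 15.4 p [0.6174 0.1227 0.1372] head -43.64 F [ 0.01  1.33 -4.17] T [-0.388 -0.191 -0.18 ] w 0.0184 j [-0.88  0.68  0.91  1.76 -0.62  1.03 -0.49]
```

Call:
{"api": "drive_tool", "payload": {
  "motion": [
    [0, 0, 0, 0, 0, 3, 0],
    [0, 0, 0, 0, 0, 3, 0]
  ]
}}

```text
clock: 15.6
position: [0.6174, 0.1226, 0.1372]
orientation: [-0.001, 0.918, -0.395, -0.005]
force: [-0.1, 0.3, -3.8]
grip_width: 0.0178
```

```bash
python3 -c "
from h import *
feel()"
```

```text
t 15.6 p [0.6174 0.1226 0.1372] head -46.58 F [-0.1   0.33 -3.85] T [-0.332 -0.207 -0.113] w 0.0178 j [-0.88  0.68  0.92  1.76 -0.63  1.04 -0.54]
```

Call:
{"api": "drive_tool", "payload": {
  "motion": [
    [0, 0, 0, 0, 0, 3, 0],
    [0, 0, 0, 0, 0, 3, 0]
  ]
}}

```text
clock: 15.8
position: [0.6174, 0.1226, 0.1372]
orientation: [-0.0, 0.908, -0.419, -0.005]
force: [0.9, -0.7, -5.2]
grip_width: 0.0178
```

```bash
python3 -c "
from h import *
feel()"
```

```text
t 15.8 p [0.6174 0.1226 0.1372] head -49.52 F [ 0.94 -0.7  -5.23] T [-0.389 -0.272 -0.101] w 0.0178 j [-0.89  0.69  0.94  1.76 -0.64  1.04 -0.58]
```

Call:
{"api": "drive_tool", "payload": {
  "motion": [
    [0, 0, 0, 0, 0, 3, 0],
    [0, 0, 0, 0, 0, 3, 0]
  ]
}}

```text
clock: 16.0
position: [0.6174, 0.1225, 0.1372]
orientation: [-0.0, 0.897, -0.442, -0.005]
force: [-0.6, 0.1, -4.7]
grip_width: 0.0177
```

```bash
python3 -c "
from h import *
feel()"
```

```text
t 16.0 p [0.6174 0.1225 0.1372] head -52.44 F [-0.56  0.07 -4.68] T [-0.375 -0.273 -0.046] w 0.0177 j [-0.9   0.69  0.95  1.76 -0.65  1.04 -0.62]
```

Call:
{"api": "drive_tool", "payload": {
  "motion": [
    [0, 0, 0, 0, 0, 3, 0],
    [0, 0, 0, 0, 0, 3, 0]
  ]
}}

```text
clock: 16.2
position: [0.6175, 0.1225, 0.1372]
orientation: [-0.0, 0.886, -0.465, -0.005]
force: [0.5, 0.5, -4.5]
grip_width: 0.0178
```

```bash
python3 -c "
from h import *
feel()"
```

```text
t 16.2 p [0.6175 0.1225 0.1372] head -55.37 F [ 0.55  0.47 -4.49] T [-0.384 -0.223 -0.097] w 0.0178 j [-0.9   0.7   0.96  1.76 -0.66  1.05 -0.66]
```

Call:
{"api": "drive_tool", "payload": {
  "motion": [
    [0, 0, 0, 0, 0, 6, 0],
    [0, 0, 0, 0, 0, 12, 0],
    [0, 0, 0, 0, 0, 18, 0],
    [0, 0, 0, 0, 0, 18, 0]
  ]
}}

```text
clock: 16.6
position: [0.6178, 0.1221, 0.1373]
orientation: [0.001, 0.802, -0.597, -0.004]
force: [1.9, -0.9, -5.2]
grip_width: 0.0179
```

```bash
python3 -c "
from h import *
feel()"
```

```text
t 16.6 p [0.6178 0.1221 0.1373] head -73.33 F [ 1.89 -0.86 -5.25] T [-0.509 -0.349 -0.362] w 0.0179 j [-0.94  0.74  1.03  1.76 -0.72  1.08 -0.93]
```

Call:
{"api": "drive_tool", "payload": {
  "motion": [
    [0, 0, 0, 0, 0, 2.5, 0],
    [0, 0, 0, 0, 0, 2.5, 0]
  ]
}}

```text
clock: 16.8
position: [0.6178, 0.1221, 0.1373]
orientation: [0.001, 0.79, -0.613, -0.004]
force: [1.4, -0.2, -5.4]
grip_width: 0.0178
```

```bash
python3 -c "
from h import *
feel()"
```

```text
t 16.8 p [0.6178 0.1221 0.1373] head -75.68 F [ 1.39 -0.23 -5.35] T [-0.409 -0.199 -0.178] w 0.0178 j [-0.94  0.74  1.04  1.76 -0.73  1.08 -0.97]
```

Call:
{"api": "drive_tool", "payload": {
  "motion": [
    [0, 0, 0, 0, 0, 2.5, 0],
    [0, 0, 0, 0, 0, 2.5, 0]
  ]
}}

```text
clock: 17.0
position: [0.6178, 0.122, 0.1373]
orientation: [0.0, 0.777, -0.63, -0.004]
force: [0.9, -0.8, -3.8]
grip_width: 0.018
```

```bash
python3 -c "
from h import *
feel()"
```

```text
t 17.0 p [0.6178 0.122  0.1373] head -78.09 F [ 0.9  -0.81 -3.84] T [-0.385 -0.212 -0.405] w 0.018 j [-0.95  0.75  1.05  1.76 -0.74  1.09 -1.  ]
```

Call:
{"api": "drive_tool", "payload": {
  "motion": [
    [0, 0, 0, 0, 0, 2.5, 0],
    [0, 0, 0, 0, 0, 2.5, 0]
  ]
}}

```text
clock: 17.2
position: [0.6177, 0.1219, 0.1373]
orientation: [0.0, 0.763, -0.646, -0.005]
force: [1.9, -0.8, -4.8]
grip_width: 0.0184
```

```bash
python3 -c "
from h import *
feel()"
```

```text
t 17.2 p [0.6177 0.1219 0.1373] head -80.53 F [ 1.86 -0.76 -4.84] T [-0.346 -0.144 -0.462] w 0.0184 j [-0.95  0.75  1.06  1.76 -0.74  1.09 -1.04]
```

Call:
{"api": "drive_tool", "payload": {
  "motion": [
    [0, 0, 0, 0, 0, 2.5, 0],
    [0, 0, 0, 0, 0, 2.5, 0]
  ]
}}

```text
clock: 17.4
position: [0.6178, 0.1219, 0.1373]
orientation: [0.0, 0.749, -0.662, -0.005]
force: [1.3, -0.3, -4.6]
grip_width: 0.0176
```

```bash
python3 -c "
from h import *
feel()"
```

```text
t 17.4 p [0.6178 0.1219 0.1373] head -82.91 F [ 1.33 -0.29 -4.62] T [-0.487 -0.192 -0.199] w 0.0176 j [-0.96  0.76  1.07  1.76 -0.75  1.1  -1.07]
```

Call:
{"api": "drive_tool", "payload": {
  "motion": [
    [0, 0, 0, 0, 0, 2.5, 0],
    [0, 0, 0, 0, 0, 2.5, 0]
  ]
}}

```text
clock: 17.6
position: [0.6177, 0.1218, 0.1373]
orientation: [0.001, 0.736, -0.677, -0.004]
force: [1.2, -0.6, -4.6]
grip_width: 0.0179
```

```bash
python3 -c "
from h import *
feel()"
```

```text
t 17.6 p [0.6177 0.1218 0.1373] head -85.24 F [ 1.16 -0.58 -4.61] T [-0.581 -0.242  0.197] w 0.0179 j [-0.96  0.77  1.08  1.76 -0.76  1.1  -1.11]
```

Call:
{"api": "drive_tool", "payload": {
  "motion": [
    [0, 0, 0, 0, 0, 2.5, 0],
    [0, 0, 0, 0, 0, 2.5, 0]
  ]
}}

```text
clock: 17.8
position: [0.6177, 0.1218, 0.1373]
orientation: [0.001, 0.722, -0.692, -0.004]
force: [1.2, -0.8, -4.6]
grip_width: 0.0179
```

```bash
python3 -c "
from h import *
feel()
cam('wrist','w14')"
```

```text
t 17.8 p [0.6177 0.1218 0.1373] head -87.61 F [ 1.24 -0.83 -4.64] T [-0.592 -0.197  0.2  ] w 0.0179 j [-0.97  0.77  1.09  1.76 -0.77  1.11 -1.14]
```

View pics/w14.png

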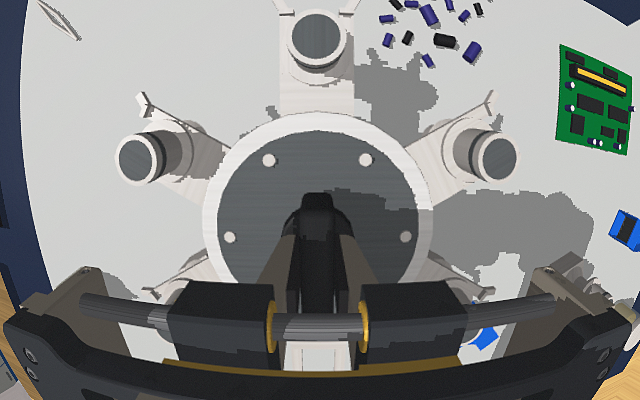

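Call:
{"api": "drive_tool", "payload": {
  "motion": [
    [0, 0, 0, 0, 0, 0, 0.2],
    [0, 0, 0, 0, 0, 0, 0.45],
    [0, 0, 0, 0, 0, 0, 0.5],
    [0, 0, 0, 0, 0, 0, 0.5],
    [0, 0, 0, 0, 0, 0, 0.5],
    [0, 0, 0, 0, 0, 0, 0.5]
  ]
}}

```text
clock: 18.45
position: [0.6177, 0.1219, 0.1375]
orientation: [0.001, 0.722, -0.692, -0.004]
force: [0.8, 0.7, -0.3]
grip_width: 0.0461
```

```bash
python3 -c "
from h import *
feel()
c=cam('wrist','w15')
for k in ('knob_grip','turret_front','fork_seat','turret'):print(k,[(round(d['conf'],2),toW(c,d['xyz']).round(3).tolist()) for d in ctrl.spot_point('wrist',k)])
"
```

```text
t 18.45 p [0.6177 0.1219 0.1375] head -87.56 F [ 0.82  0.72 -0.3 ] T [-0.001  0.162  0.017] w 0.0461 j [-0.97  0.77  1.09  1.76 -0.77  1.11 -1.14]
knob_grip [(0.94, [0.617, 0.119, 0.151]), (0.63, [0.616, 0.117, 0.003])]
turret_front []
fork_seat [(0.84, [0.494, 0.106, 0.113])]
turret [(0.92, [0.616, 0.117, 0.003]), (0.59, [0.753, -0.244, 0.011])]
```

View pics/w15.png

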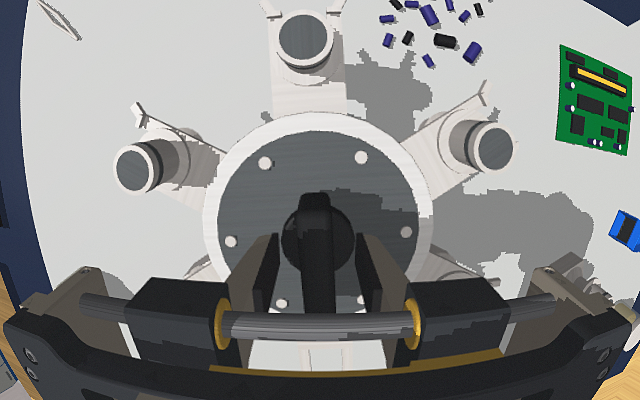

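Call:
{"api": "drive_tool", "payload": {
  "motion": [
    [0, 0, -2, 0, 0, 0, 0.5],
    [0, 0, -6, 0, 0, 0, 0.5],
    [0, 0, -10.5, 0, 0, 0, 0.6],
    [0, 0, -15, 0, 0, 0, 0.7],
    [0, 2, -18, 0, 0, 0, 0.8],
    [0, 4, -19, 0, 0, 0, 0.8]
  ]
}}

```text
clock: 19.3
position: [0.5805, 0.1177, 0.3324]
orientation: [-0.001, 0.721, -0.692, -0.003]
force: [0.6, 0.7, 0.5]
grip_width: 0.0731
```

```bash
python3 -c "
from h import *
feel()
for n in ('wrist','side','scene'):
  c=cam(n,n+'16')
  for k in ('knob_grip','turret_front','fork_seat','turret','nozzle_flange'):print(n,k,[(round(d['conf'],2),toW(c,d['xyz']).round(3).tolist()) for d in ctrl.spot_point(n,k)])
"
```

```text
t 19.3 p [0.5805 0.1177 0.3324] head -87.65 F [0.58 0.67 0.53] T [-0.013  0.163  0.043] w 0.0731 j [-1.16  0.53  1.32  1.66 -0.53  1.37 -1.29]
wrist knob_grip [(0.57, [0.616, 0.121, 0.151])]
wrist turret_front []
wrist fork_seat [(0.92, [0.495, 0.102, 0.115])]
wrist turret [(0.68, [0.616, 0.118, -0.0])]
wrist nozzle_flange [(0.95, [0.421, -0.058, 0.027]), (0.85, [0.519, -0.243, 0.069]), (0.29, [0.519, -0.237, 0.056])]
side knob_grip [(0.47, [0.522, -0.228, 0.056])]
side turret_front []
side fork_seat [(0.73, [0.495, 0.111, 0.106]), (0.63, [0.617, 0.124, 0.001])]
side turret []
side nozzle_flange [(0.93, [0.519, -0.235, 0.068]), (0.82, [0.417, -0.053, 0.023]), (0.77, [0.575, -0.404, 0.023])]
scene knob_grip [(0.76, [0.616, 0.124, 0.149])]
scene turret_front []
scene fork_seat [(0.42, [0.5, 0.111, 0.11])]
scene turret [(0.76, [0.616, 0.123, 0.0])]
scene nozzle_flange [(0.8, [0.576, -0.402, 0.023]), (0.8, [0.418, -0.054, 0.024]), (0.77, [0.52, -0.238, 0.071])]
```

View pics/wrist16.png

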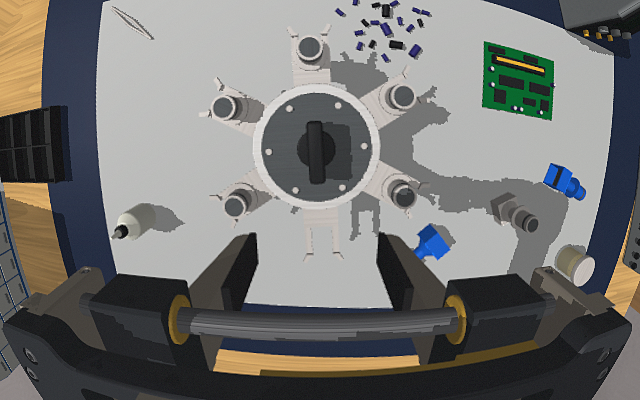

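View pics/scene16.png

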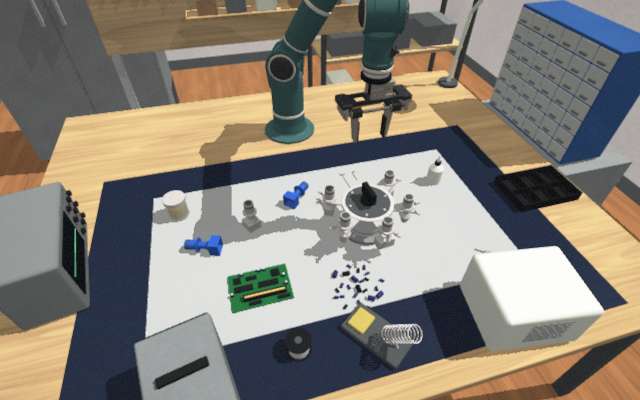

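```bash
cat > ang.py <<'E'
from h import *
from scipy.optimize import least_squares
def fit(c,pts,pts_idx,z=.153):
    W=np.array([wbp(c,p,z)[:2] for p in pts])
    def f(x): 
        a=x[2]+np.radians(60)*np.array(pts_idx); return (W-x[:2]-.12*np.c_[np.cos(a),np.sin(a)]).ravel()
    r=least_squares(f,[.617,.12,np.radians(-174)]); return r.x,r.fun
E
python3 - <<'E'
from ang import *
c=cam('wrist')
im=c['pixels'];g=cv2.cvtColor(im,6)
x,f=fit(c,[(311,47),(402,95.5),(401.5,193),(235,205),(225,105)],[3,2,1,-1,-2])
print(x[:2],np.degrees(x[2]),(f*1000).round(1))
s=x[:2]+.12*np.array([np.cos(x[2]),np.sin(x[2])]);print('seat',s, wproj(c,[*s,.112]))
cv2.imwrite('pics/z17.png',cv2.resize(im[20:270,190:440],None,fx=3,fy=2.4))
E
```

```text
[0.61553845 0.12234931] -174.3995395904188 [-3.7 -1.7 -2.   3.8  4.4  6.2  1.5 -3.7 -0.3 -4.6]
seat [0.49611125 0.11063841] [[321.1131952  235.32609716]]
```

View pics/z17.png

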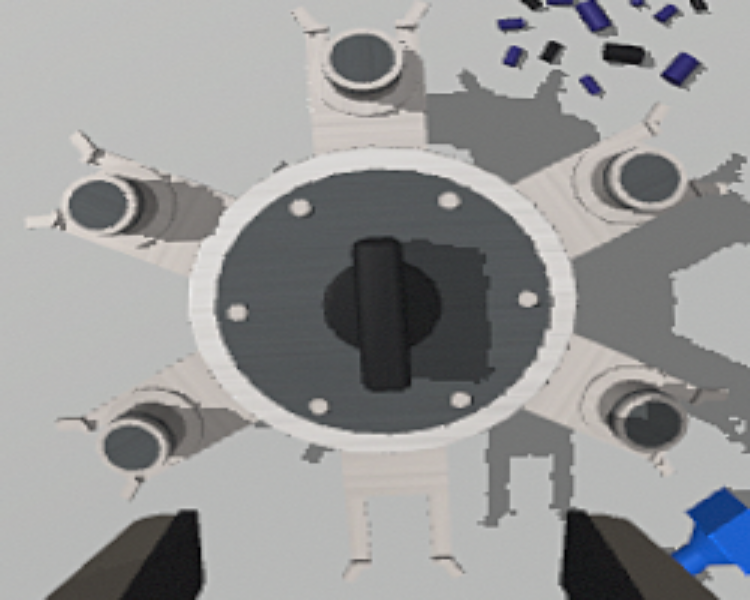

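```bash
python3 - <<'E'
from ang import *
c=cam('wrist')
for z in (.002,.01): 
    w=wbp(c,(190+315/3,20+452/2.4),z); d=w[:2]-[.6155,.1215]; print(w,np.degrees(np.arctan2(d[1],d[0])),np.linalg.norm(d))
p,r,s=tcp()
g=np.array([.5205,-.2375]); 
for a in (20,110,-70): plan([*g,.30],np.radians(a))
E
```

```text
[0.49711062 0.15379361 0.002     ] 164.74236228525066 0.12271480383513238
[0.49971204 0.15327329 0.01      ] 164.6552213836725 0.12006828262996311
shift [35.41  7.36  2.64] wz (tool) deg 72.4 j7 -1.29 cur heading -87.6
shift [35.41  7.36  2.64] wz (tool) deg -17.6 j7 -1.29 cur heading -87.6
shift [35.41  7.36  2.64] wz (tool) deg -17.6 j7 -1.29 cur heading -87.6
```

```bash
python3 - <<'E'
from ang import *
im=cv2.imread('pics/wrist16.png')
cv2.imwrite('pics/z18.png',cv2.resize(im[170:270,250:400],None,fx=5.3,fy=5.3,interpolation=cv2.INTER_NEAREST))
im=cv2.imread('pics/w11.png')
cv2.imwrite('pics/z19.png',cv2.resize(im[120:240,200:350],None,fx=5,fy=5,interpolation=cv2.INTER_NEAREST))
E
```

```text
(no output)
```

View pics/z18.png

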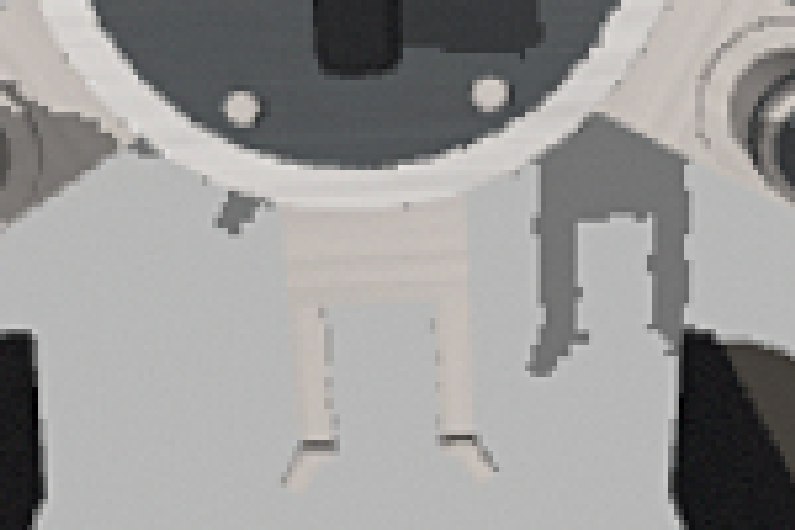

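View pics/z19.png

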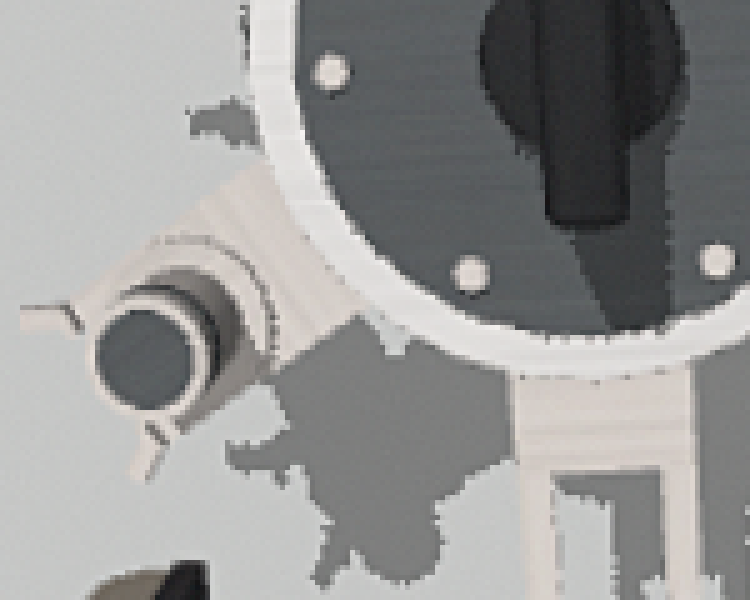

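```bash
python3 - <<'E'
from ang import *
p,r,s=tcp()
print(totool([.48,-.02,.34]))
E
```

```text
[13.48562669 10.51096358 -1.22965717]
```

Call:
{"api": "drive_tool", "payload": {
  "motion": [
    [1.7, 1.3, -0.2, 0, 0, -8, 0.8],
    [3.4, 2.6, -0.4, 0, 0, -16, 0.8],
    [5.1, 3.9, -0.6, 0, 0, -24, 0.8],
    [6.8, 5.2, -0.8, 0, 0, -32, 0.8],
    [8.5, 6.5, -1, 0, 0, -40, 0.8],
    [10.2, 7.8, -1.2, 0, 0, -48, 0.8],
    [11.9, 9.1, -1.2, 0, 0, -56, 0.8],
    [13.5, 10.5, -1.2, 0, 0, -64, 0.8]
  ]
}}

```text
clock: 21.1
position: [0.4797, -0.0211, 0.3397]
orientation: [-0.002, 0.979, -0.202, -0.004]
force: [-0.5, 1.2, -0.3]
grip_width: 0.073
```

```bash
python3 - <<'E'
from ang import *
feel()
c=cam('wrist','w20')
for k in ('turret_front','fork_seat','nozzle_flange'):print(k,[(round(d['conf'],2),toW(c,d['xyz']).round(3).tolist()) for d in ctrl.spot_point('wrist',k)])
plan([.505,-.19,.25],np.radians(10))
E
```

```text
t 21.1 p [ 0.4797 -0.0211  0.3397] head -23.27 F [-0.54  1.16 -0.28] T [-0.044  0.019 -0.001] w 0.073 j [-1.19  0.06  1.25  1.89 -0.06  1.24 -0.33]
turret_front []
fork_seat [(0.64, [0.492, 0.106, 0.115]), (0.61, [0.401, -0.464, 0.043])]
nozzle_flange [(0.77, [0.52, -0.238, 0.071]), (0.56, [0.417, -0.058, 0.025])]
shift [ 9.18 14.64  8.86] wz (tool) deg -33.7 j7 -0.33 cur heading -23.7
```

View pics/w20.png

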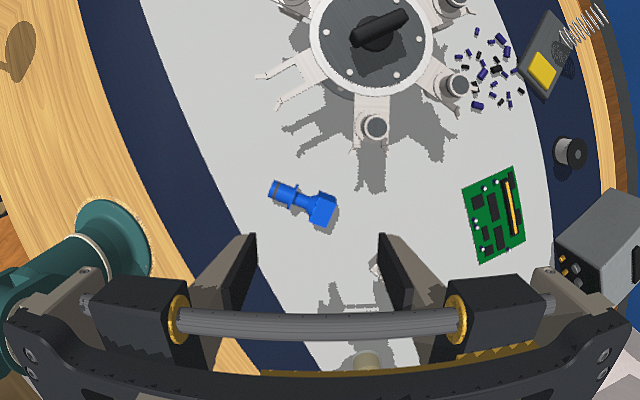

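```bash
python3 - <<'E'
import cv2
im=cv2.imread('pics/w20.png')
cv2.imwrite('pics/z21.png',cv2.resize(im[40:140,250:400],None,fx=5.3,fy=5.3,interpolation=cv2.INTER_NEAREST))
E
```

```text
(no output)
```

View pics/z21.png

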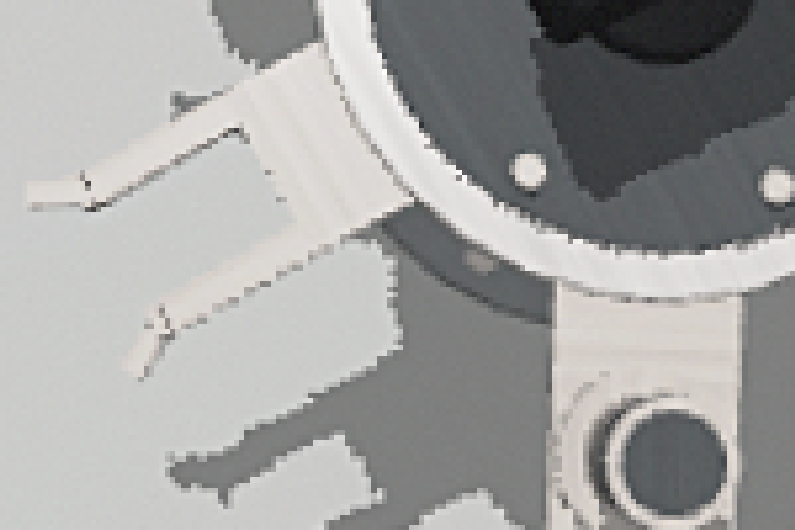

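Call:
{"api": "drive_tool", "payload": {
  "motion": [
    [1.5, 2.4, 0.5, 0, 0, -7, 0.8],
    [3.1, 5, 1.5, 0, 0, -14, 0.8],
    [4.7, 7.5, 3, 0, 0, -21, 0.8],
    [6.4, 10, 5, 0, 0, -27, 0.8],
    [8, 12.7, 7, 0, 0, -33, 0.8],
    [9.2, 14.6, 8.8, 0, 0, -33.7, 0.8],
    [9.2, 14.6, 8.8, 0, 0, -33.7, 0.8]
  ]
}}

```text
clock: 22.0
position: [0.5043, -0.1922, 0.2479]
orientation: [-0.003, 0.996, 0.084, -0.006]
force: [-1.0, -1.4, 1.1]
grip_width: 0.0735
```

```bash
python3 - <<'E'
from ang import *
feel()
c=cam('wrist','w22')
for k in ('nozzle_center','nozzle_flange'):print(k,[(round(d['conf'],2),toW(c,d['xyz']).round(3).tolist()) for d in ctrl.spot_point('wrist',k)])
E
```

```text
t 22.0 p [ 0.5043 -0.1922  0.2479] head 9.63 F [-1.01 -1.44  1.06] T [-0.073  0.029  0.036] w 0.0735 j [-0.53  0.38  1.06  1.88 -0.37  1.11  0.84]
nozzle_center [(0.83, [0.427, -0.065, 0.021]), (0.69, [0.518, -0.232, 0.055]), (0.59, [0.577, -0.389, 0.028])]
nozzle_flange [(0.95, [0.574, -0.407, 0.024]), (0.62, [0.521, -0.24, 0.07]), (0.59, [0.418, -0.059, 0.026])]
```

View pics/w22.png

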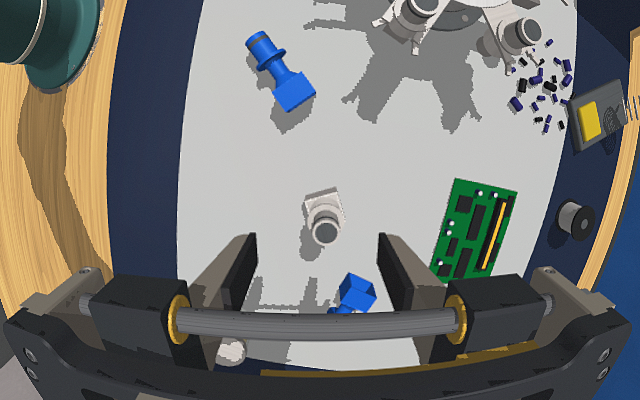

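```bash
python3 - <<'E'
from ang import *
c=cam('wrist')
w=wbp(c,(325.7,231.5),.107);print(w, totool(w))
plan([.5205,-.237,.14],np.radians(10)); plan([.5205,-.237,.078],np.radians(10))
E
```

```text
[ 0.52163154 -0.23241555  0.107     ] [ 0.81988721  4.71978007 14.34461799]
shift [ 0.61  5.13 11.04] wz (tool) deg 0.1 j7 0.84 cur heading 10.1
shift [ 0.64  5.17 17.24] wz (tool) deg 0.1 j7 0.84 cur heading 10.1
```

Call:
{"api": "drive_tool", "payload": {
  "motion": [
    [0.3, 2, 3, 0, 0, 0, 0.8],
    [0.6, 4, 7, 0, 0, 0, 0.8],
    [0.7, 5, 11, 0, 0, 0, 0.8],
    [0.7, 5, 11.5, 0, 0, 0, 0.8],
    [0.7, 5, 11.5, 0, 0, 0, 0.8]
  ]
}}

```text
clock: 22.7
position: [0.5215, -0.2343, 0.1356]
orientation: [-0.004, 0.996, 0.088, -0.003]
force: [-0.2, 0.2, 0.5]
grip_width: 0.0735
```

```bash
python3 - <<'E'
from ang import *
feel()
c=cam('wrist','w23')
p,r,s=tcp()
print('pinch axis px at collar top', wproj(c,p*[1,1,0]+[0,0,.108]),wproj(c,p+r.apply([.015,0,p[2]-.108])),wproj(c,p+r.apply([-.015,0,p[2]-.108])))
E
```

```text
t 22.7 p [ 0.5215 -0.2343  0.1356] head 10.15 F [-0.21  0.2   0.54] T [-0.062  0.036  0.034] w 0.0735 j [-0.31  0.58  0.91  1.9  -0.56  0.95  1.05]
pinch axis px at collar top [[319.3813532  231.47893182]] [[340.95214741 231.13072941]] [[297.47741485 231.15539487]]
```

View pics/w23.png

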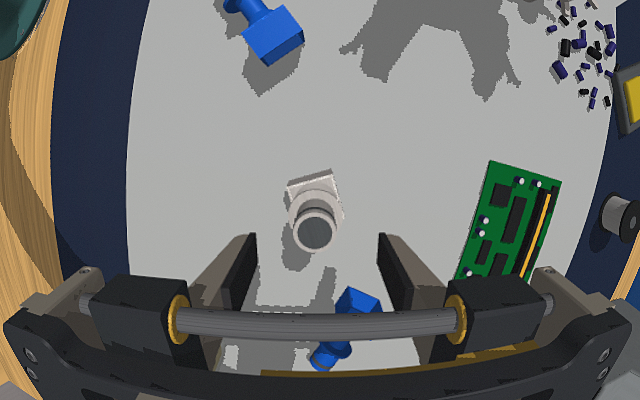

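Call:
{"api": "drive_tool", "payload": {
  "motion": [
    [-0.25, 0.1, 3, 0, 0, 0, 0.8],
    [-0.25, 0.1, 5.6, 0, 0, 0, 0.7],
    [-0.25, 0.1, 5.7, 0, 0, 0, 0.4],
    [-0.25, 0.1, 5.7, 0, 0, 0, 0],
    [-0.25, 0.1, 5.7, 0, 0, 0, 0],
    [-0.25, 0.1, 5.7, 0, 0, 0, 0],
    [-0.25, 0.1, 5.7, 0, 0, 0, 0],
    [-0.25, 0.1, 5.7, 0, 0, 0, 0]
  ],
  "force": 15
}}

```text
clock: 23.55
position: [0.5204, -0.2361, 0.081]
orientation: [-0.003, 0.996, 0.088, -0.001]
force: [-0.7, 0.7, 6.3]
grip_width: 0.0299
```

Call:
{"api": "drive_tool", "payload": {
  "motion": [
    [0, 0, 0, 0, 0, 0, 0],
    [0, 0, 0, 0, 0, 0, 0],
    [0, 0, 0, 0, 0, 0, 0]
  ]
}}

```text
clock: 23.85
position: [0.5204, -0.2362, 0.0811]
orientation: [-0.003, 0.996, 0.088, -0.001]
force: [0.4, -0.1, 1.9]
grip_width: 0.0296
```

```bash
python3 - <<'E'
from ang import *
feel()
c=cam('wrist','w24')
E
```

```text
t 23.85 p [ 0.5204 -0.2362  0.0811] head 10.15 F [ 0.4  -0.11  1.91] T [-0.014  0.042 -0.061] w 0.0296 j [-0.25  0.65  0.84  1.93 -0.64  0.86  1.11]
```

View pics/w24.png

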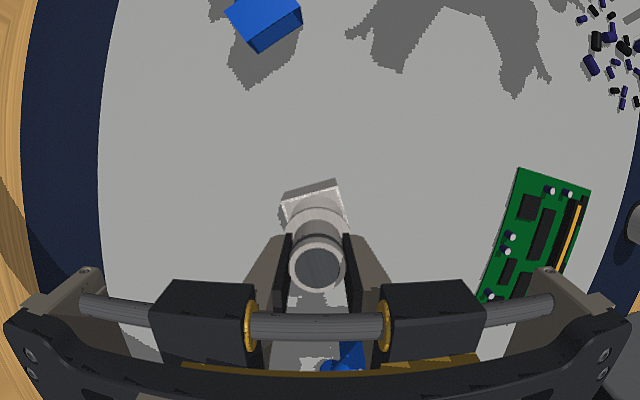

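```bash
python3 - <<'E'
from ang import *
c=cam('wrist')
p,r,s=tcp()
for dy in (-.006,-.003,0,.003): print(dy, wproj(c,p+r.apply([0,dy,p[2]-.108])).round(1))
print(wbp(c,(316,266.5),.108),p, r.as_matrix()[:,2])
seat=np.array([.4953,.1085])
E
```

```text
-0.006 [[318.4 258.3]]
-0.003 [[318.4 263.4]]
0 [[318.4 268.4]]
0.003 [[318.4 273.4]]
[ 0.51906252 -0.23542202  0.108     ] [ 0.52041544 -0.23616662  0.08105367] [-0.00326569  0.006289   -0.99997489]
```

```bash
python3 - <<'E'
from ang import *
print(totool([.425,.10,.26]),totool([.425,.10,.18]))
E
```

```text
[ -3.50572463 -34.89225543 -17.65160856] [ -3.48887398 -34.83812695  -9.65180943]
```

Call:
{"api": "drive_tool", "payload": {
  "motion": [
    [0, 0, -2, 0, 0, 0, 0],
    [0, 0, -6, 0, 0, 0, 0],
    [-0.3, -2, -10, 0, 0, 0, 0],
    [-0.7, -6, -12.5, 0, 0, 0, 0],
    [-1.2, -10.5, -14, 0, 0, 0, 0],
    [-1.6, -15, -14.5, 0, 0, 0, 0],
    [-2, -19.5, -14.5, 0, 0, 0, 0],
    [-2.5, -24, -14.5, 0, 0, 0, 0]
  ]
}}

```text
clock: 24.75
position: [0.4531, -0.0035, 0.2276]
orientation: [-0.004, 0.996, 0.088, -0.001]
force: [0.5, 0.6, -0.6]
grip_width: 0.0292
```

```bash
python3 - <<'E'
from ang import *
feel()
print(totool([.425,.10,.2]))
E
```

```text
t 24.75 p [ 0.4531 -0.0035  0.2276] head 10.14 F [ 0.45  0.58 -0.56] T [ 0.04  -0.033 -0.051] w 0.0292 j [-1.09  0.18  1.17  2.1  -0.2   0.99  0.36]
[ -0.94041326 -10.6673376    2.83641609]
```

Call:
{"api": "drive_tool", "payload": {
  "motion": [
    [-0.4, -3, 0.5, 0, 0, 0, 0],
    [-0.7, -6.5, 1.2, 0, 0, 0, 0],
    [-0.9, -10, 2.5, 0, 0, 0, 0],
    [-0.9, -10.7, 4, 0, 0, 0, 0],
    [-0.9, -10.7, 5, 0, 0, 0, 0]
  ]
}}

```text
clock: 25.25
position: [0.4241, 0.1024, 0.1773]
orientation: [-0.004, 0.996, 0.09, -0.002]
force: [-0.1, -0.7, -0.4]
grip_width: 0.0294
```

```bash
python3 - <<'E'
from ang import *
feel()
for n in ('wrist','side','scene'):
  c=cam(n,n+'25')
  for k in ('fork_seat','nozzle_flange','knob_grip','turret_front'):print(n,k,[(round(d['conf'],2),toW(c,d['xyz']).round(3).tolist()) for d in ctrl.spot_point(n,k)])
E
```

```text
t 25.25 p [0.4241 0.1024 0.1773] head 10.37 F [-0.06 -0.69 -0.38] T [-0.099  0.05   0.045] w 0.0294 j [-1.25  0.23  1.08  2.18 -0.28  0.87  0.19]
wrist fork_seat [(0.84, [0.493, 0.106, 0.115])]
wrist nozzle_flange [(0.72, [0.416, -0.057, 0.029]), (0.61, [0.426, 0.098, 0.166])]
wrist knob_grip [(0.6, [0.616, 0.123, 0.148])]
wrist turret_front []
side fork_seat [(0.44, [0.493, 0.111, 0.104])]
side nozzle_flange [(0.67, [0.42, -0.051, 0.022]), (0.59, [0.42, 0.103, 0.163]), (0.58, [0.575, -0.402, 0.024])]
side knob_grip [(0.52, [0.617, 0.124, 0.151])]
side turret_front []
scene fork_seat [(0.67, [0.499, 0.109, 0.111])]
scene nozzle_flange [(0.92, [0.578, -0.403, 0.026]), (0.71, [0.426, 0.1, 0.169]), (0.61, [0.422, -0.058, 0.025])]
scene knob_grip [(0.76, [0.614, 0.121, 0.151]), (0.45, [0.412, -0.462, 0.04])]
scene turret_front []
```

View pics/wrist25.png

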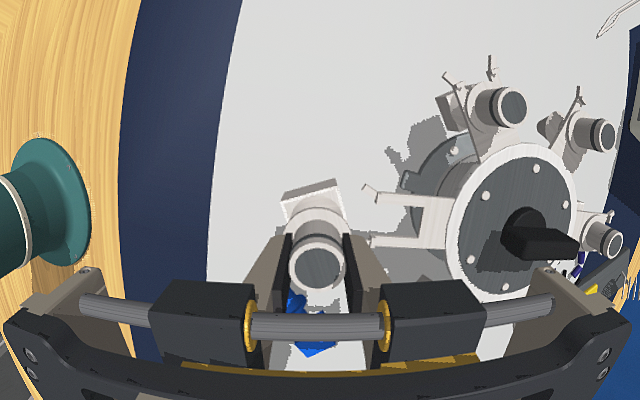

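```bash
python3 - <<'E'
import cv2
im=cv2.imread('pics/scene25.png')
cv2.imwrite('pics/z26.png',cv2.resize(im[120:250,300:440],None,fx=4.5,fy=4.5,interpolation=cv2.INTER_CUBIC))
E
```

```text
(no output)
```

View pics/z26.png

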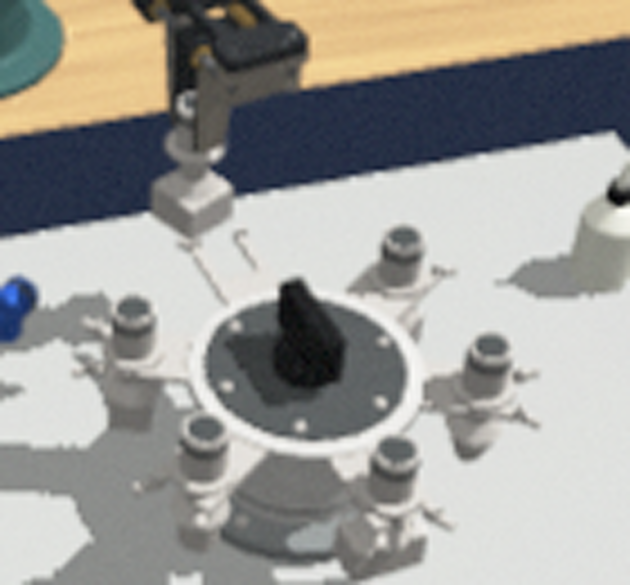

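```bash
python3 - <<'E'
from ang import *
im=cv2.imread('pics/wrist25.png')
cv2.imwrite('pics/z27.png',cv2.resize(im[140:290,340:480],None,fx=5,fy=4,interpolation=cv2.INTER_NEAREST))
E
```

```text
(no output)
```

View pics/z27.png

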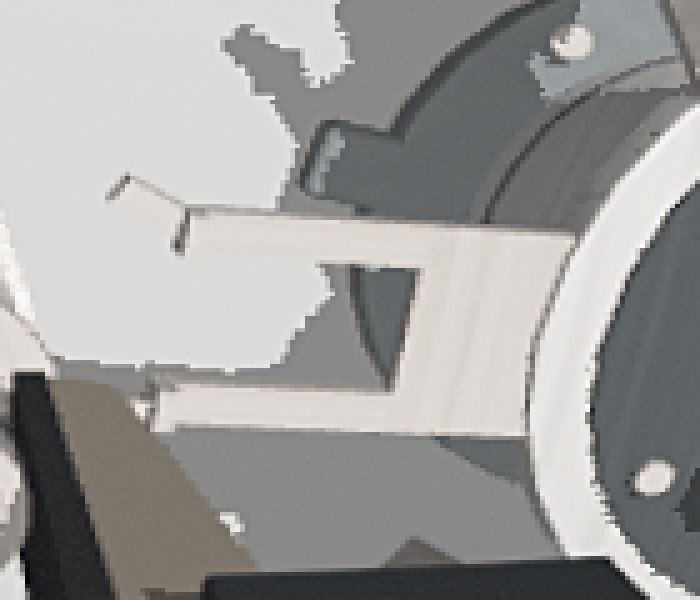

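```bash
python3 - <<'E'
from ang import *
c=cam('wrist')
A=np.array([.6165,.1215])
for z in (.004,.012):
    w=wbp(c,(340+325/5,140+160/4),z); d=w[:2]-A; print('lug',w,np.degrees(np.arctan2(d[1],d[0])),np.linalg.norm(d))
# fork: tine inner edges
q=lambda u,v:wbp(c,(340+u/5,140+v/4),.112)
L=[q(320,262),q(190,250)];Rr=[q(390,392),q(175,385)]
print('left',L,'right',Rr, 'lips', q(185,212),q(160,395))
s=wproj(c,[[.4955,.1085,.112]]);print(s)
l=(q(185,250)+q(165,388))/2; b=(q(418,268)+q(393,392))/2
print('lipmid',l,'slotend mid',b); d=(l-b)[:2]; print(np.degrees(np.arctan2(d[1],d[0])),np.linalg.norm(d)); u=d/np.linalg.norm(d); print('seat from slot end',b[:2]+u*.014,'from lip',l[:2]-u*.0245)
E
```

```text
lug [0.52457078 0.12404397 0.004     ] 178.4148519437091 0.09196440971880543
lug [0.52195587 0.12525462 0.012     ] 177.72581638224045 0.0946186502344949
left [array([0.49371871, 0.11943999, 0.112     ]), array([0.47140906, 0.11807597, 0.112     ])] right [array([0.51400119, 0.09336307, 0.112     ]), array([0.47580288, 0.08898611, 0.112     ])] lips [0.46880207 0.1256597  0.112     ] [0.47380306 0.08635802 0.112     ]
[[402.74838522 218.26131686]]
lipmid [0.47243225 0.10298867 0.112     ] slotend mid [0.51284993 0.10731125 0.112     ]
-173.89555859534738 0.04064816199178821
seat from slot end [0.49892931 0.10582247] from lip [0.49679333 0.10559403]
```

```bash
python3 - <<'E'
from ang import *
for q in ([.4224,.0991,.137],[.46,.1031,.137],[.497,.107,.137],[.497,.107,.126]): print(totool(q).round(2))
E
```

```text
[-0.3   0.12  4.14]
[3.47 0.39 4.13]
[7.18 0.66 4.12]
[7.18 0.67 5.22]
```

Call:
{"api": "drive_tool", "payload": {
  "motion": [
    [-0.3, 0.1, 2, 0, 0, 0, 0],
    [-0.3, 0.1, 4, 0, 0, 0, 0],
    [-0.3, 0.1, 4.1, 0, 0, 0, 0],
    [1, 0.2, 4.1, 0, 0, 0, 0],
    [2, 0.3, 4.1, 0, 0, 0, 0],
    [2, 0.3, 4.1, 0, 0, 0, 0]
  ]
}}

```text
clock: 26.65
position: [0.4482, 0.1016, 0.1384]
orientation: [-0.003, 0.996, 0.088, 0.0]
force: [-1.0, -0.4, -0.8]
grip_width: 0.0297
```

```bash
python3 - <<'E'
from ang import *
feel()
for n in ('wrist','side','scene'):
  c=cam(n,n+'28')
  for k in ('fork_seat','nozzle_flange'):print(n,k,[(round(d['conf'],2),toW(c,d['xyz']).round(3).tolist()) for d in ctrl.spot_point(n,k)])
  if n=='scene': cv2.imwrite('pics/z28.png',cv2.resize(c['pixels'][130:230,310:410],None,fx=6,fy=6,interpolation=cv2.INTER_CUBIC))
  if n=='side': cv2.imwrite('pics/z28b.png',cv2.resize(c['pixels'][130:230,290:390],None,fx=6,fy=6,interpolation=cv2.INTER_CUBIC))
E
```

```text
t 26.65 p [0.4482 0.1016 0.1384] head 10.14 F [-1.02 -0.35 -0.76] T [-0.08   0.023  0.078] w 0.0297 j [-1.11  0.36  0.98  2.17 -0.43  0.81  0.33]
wrist fork_seat []
wrist nozzle_flange [(0.94, [0.448, 0.094, 0.126])]
side fork_seat [(0.59, [0.493, 0.11, 0.105])]
side nozzle_flange [(0.82, [0.574, -0.404, 0.024]), (0.65, [0.42, -0.052, 0.02]), (0.55, [0.442, 0.104, 0.124])]
scene fork_seat [(0.61, [0.497, 0.11, 0.111])]
scene nozzle_flange [(0.73, [0.576, -0.4, 0.024]), (0.62, [0.446, 0.099, 0.126]), (0.62, [0.42, -0.056, 0.021])]
```

View pics/wrist28.png

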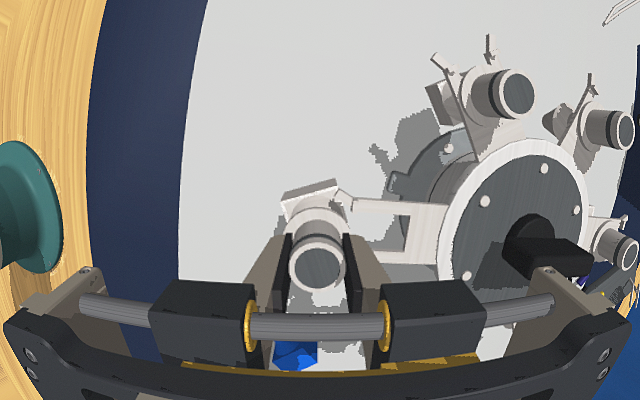

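View pics/z28.png

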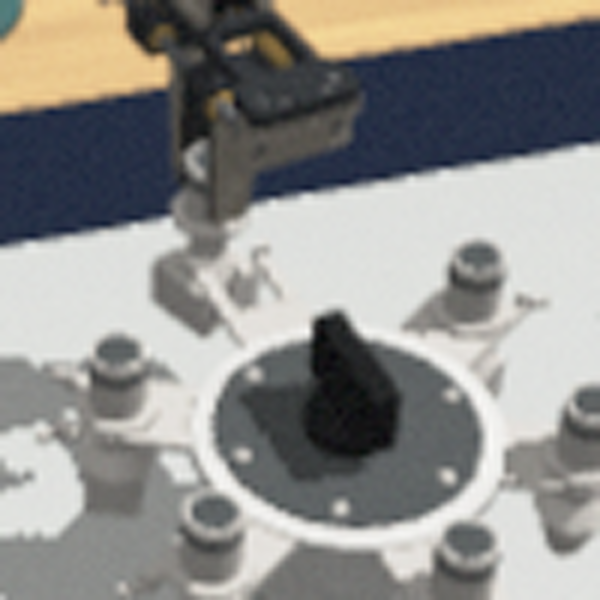

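View pics/z28b.png

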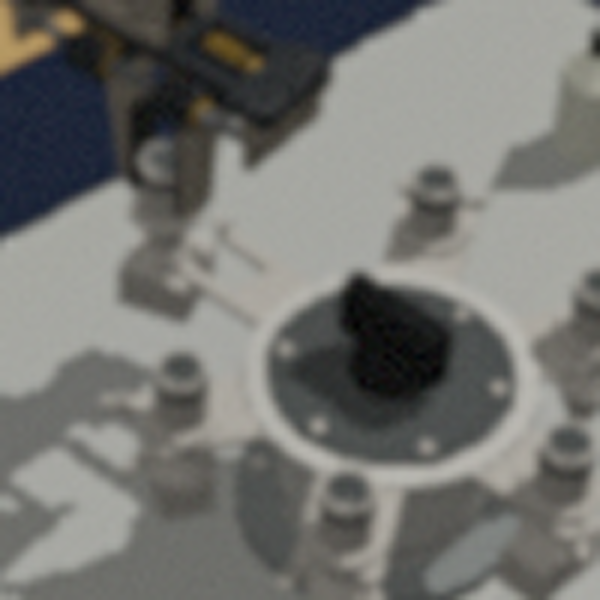

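```bash
cat > ov.py <<'E'
from ang import *
def forkpts(s,th):
    P=lambda x,y,z=0:[s[0]+x*np.cos(th)-y*np.sin(th),s[1]+x*np.sin(th)+y*np.cos(th),s[2]+z]
    return [[P(-.014,.014),P(.028,.014)],[P(-.014,-.014),P(.028,-.014)],[P(-.014,.014),P(-.014,-.014)],[P(-.014,.023),P(.028,.023)],[P(-.014,-.023),P(.028,-.023)],[P(.0245,.014,.005),P(.0245,.023,.005)],[P(.0245,-.014,.005),P(.0245,-.023,.005)]]
def circ(c,rad): 
    a=np.linspace(0,2*np.pi,40); return [[c[0]+rad*np.cos(t),c[1]+rad*np.sin(t),c[2]] for t in a]
def overlay(c,pr,s,th,noz,box,f,out,hood=None):
    x0,y0,x1,y1=box; im=cv2.resize(c['pixels'][y0:y1,x0:x1],None,fx=f,fy=f,interpolation=cv2.INTER_CUBIC)
    T=lambda P:np.int32(((pr(c,np.array(P))+.5-[x0,y0])*f*8))
    for L in forkpts(s,th): cv2.polylines(im,[T(L)],False,(0,0,255),1,shift=3)
    if noz is not None:
        n=np.array(noz)
        for dz,rad in ((0,.022),(.004,.022),(.040,.015),(.004,.015),(-.005,.011),(-.024,.011)): cv2.polylines(im,[T(circ(n+[0,0,dz],rad))],True,(0,200,0),1,shift=3)
    cv2.imwrite('pics/'+out+'.png',im)
E
python3 - <<'E'
from ov import *
th=np.radians(-174); s=[.4965,.108,.112]; p,r,_=tcp(); n=[p[0],p[1],p[2]-.0131]
c=cam('scene');overlay(c,proj,s,th,n,(320,130,400,200),8,'o1')
c=cam('side');overlay(c,proj,s,th,n,(290,140,370,210),8,'o2')
c=cam('wrist');overlay(c,wproj,s,th,n,(260,160,460,300),4,'o3')
E
```

```text
(no output)
```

View pics/o1.png

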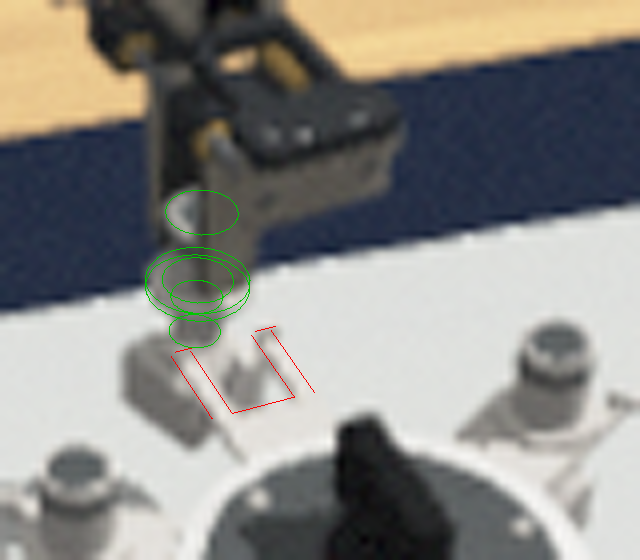

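View pics/o2.png

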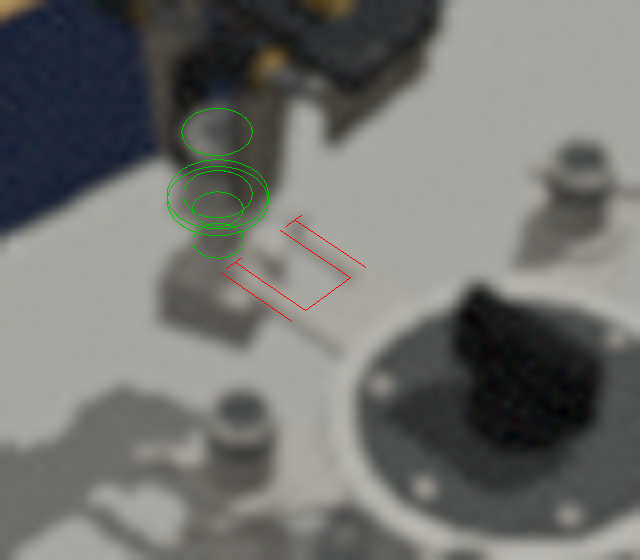

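View pics/o3.png

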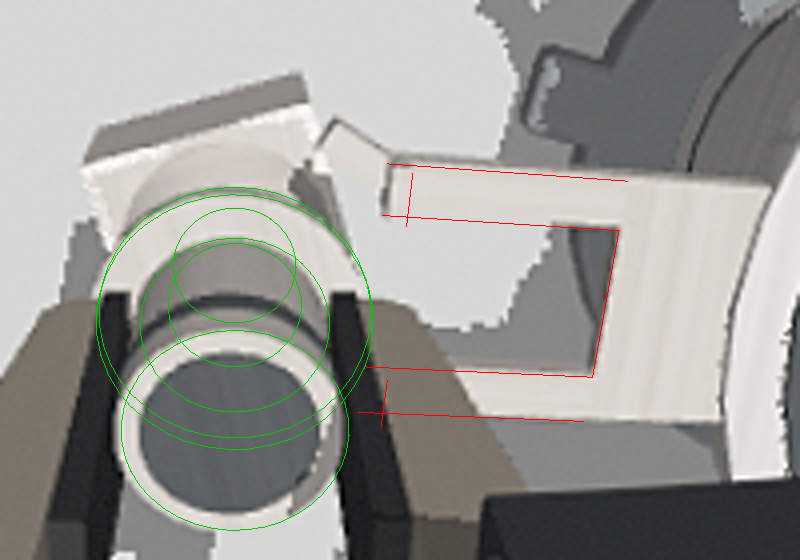

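```bash
python3 - <<'E'
from ang import *
for q in ([.455,.1040,.1375],[.475,.1061,.1375],[.4975,.1085,.1375],[.4975,.1085,.126]): print(totool(q).round(2))
E
```

```text
[ 1.   -0.08 -0.01]
[ 3.    0.07 -0.02]
[ 5.26  0.23 -0.02]
[5.26 0.24 1.13]
```

Call:
{"api": "drive_tool", "payload": {
  "motion": [
    [0.5, -0.1, 0.1, 0, 0, 0, 0],
    [1, -0.1, 0.1, 0, 0, 0, 0],
    [2, 0, 0.1, 0, 0, 0, 0],
    [3, 0.1, 0.1, 0, 0, 0, 0],
    [3, 0.1, 0.1, 0, 0, 0, 0]
  ]
}}

```text
clock: 27.75
position: [0.477, 0.1057, 0.1365]
orientation: [-0.003, 0.996, 0.088, -0.001]
force: [0.4, -0.2, -1.9]
grip_width: 0.0294
```

```bash
python3 - <<'E'
from ov import *
feel()
th=np.radians(-174); s=[.4965,.108,.112]; p,r,_=tcp(); n=[p[0],p[1],p[2]-.0131]
c=cam('wrist');overlay(c,wproj,s,th,n,(260,160,460,300),4,'o4')
print(totool([.4975,.1085,.1365]).round(2))
E
```

```text
t 27.75 p [0.477  0.1057 0.1365] head 10.13 F [ 0.43 -0.22 -1.95] T [-0.111  0.043  0.   ] w 0.0294 j [-1.05  0.42  0.95  2.1  -0.47  0.84  0.36]
[ 2.18  0.08 -0.03]
```

View pics/o4.png

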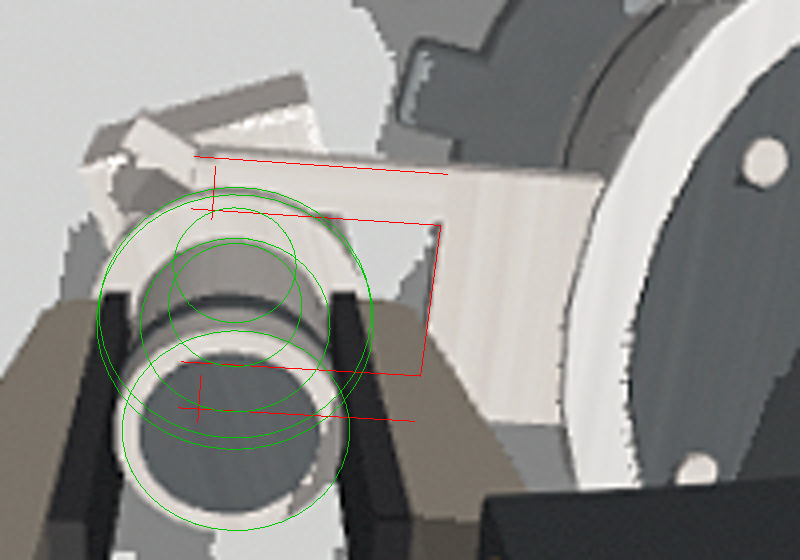

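Call:
{"api": "drive_tool", "payload": {
  "motion": [
    [0.8, 0, 0, 0, 0, 0, 0],
    [1.6, 0, 0, 0, 0, 0, 0],
    [2.2, 0, 0, 0, 0, 0, 0],
    [2.2, 0, 0, 0, 0, 0, 0]
  ]
}}

```text
clock: 28.2
position: [0.4985, 0.1094, 0.1363]
orientation: [-0.003, 0.996, 0.088, -0.001]
force: [-0.6, -0.4, -0.7]
grip_width: 0.0296
```

```bash
python3 - <<'E'
from ov import *
feel()
th=np.radians(-174); s=[.4965,.108,.112]; p,r,_=tcp(); n=[p[0],p[1],p[2]-.0131]
c=cam('wrist');overlay(c,wproj,s,th,n,(260,160,460,300),4,'o5')
c=cam('scene');overlay(c,proj,s,th,n,(320,130,400,200),8,'o6')
E
```

```text
t 28.2 p [0.4985 0.1094 0.1363] head 10.13 F [-0.62 -0.44 -0.71] T [-0.091  0.042  0.023] w 0.0296 j [-1.01  0.46  0.93  2.05 -0.49  0.86  0.37]
```

View pics/o5.png

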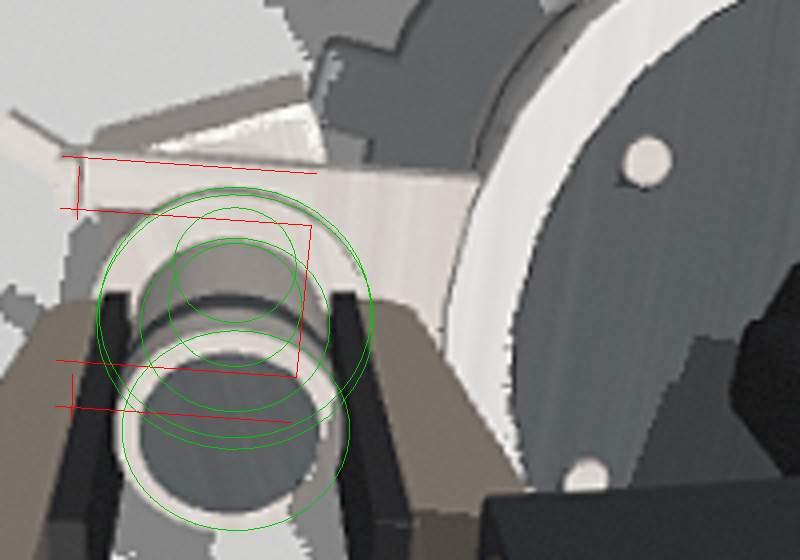

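View pics/o6.png

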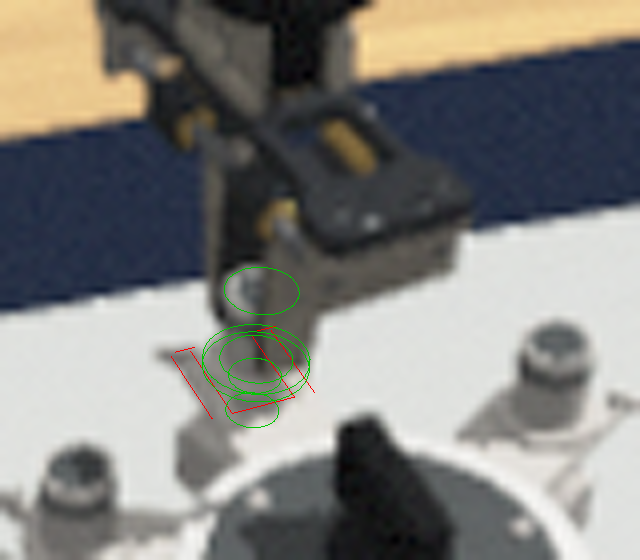

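Call:
{"api": "drive_tool", "payload": {
  "motion": [
    [-0.1, 0, 0.4, 0, 0, 0, 0],
    [-0.1, 0, 0.8, 0, 0, 0, 0],
    [-0.1, 0, 1.0, 0, 0, 0, 0],
    [-0.1, 0, 1.0, 0, 0, 0, 0]
  ]
}}

```text
clock: 28.7
position: [0.496, 0.109, 0.1257]
orientation: [-0.003, 0.996, 0.088, -0.002]
force: [0.2, -0.8, -0.9]
grip_width: 0.0295
```

```bash
python3 - <<'E'
from ov import *
feel()
th=np.radians(-174); s=[.4965,.108,.112]; p,r,_=tcp(); n=[p[0],p[1],p[2]-.0131]
c=cam('wrist');overlay(c,wproj,s,th,n,(260,160,460,300),4,'o7')
E
```

```text
t 28.7 p [0.496  0.109  0.1257] head 10.11 F [ 0.22 -0.77 -0.87] T [-0.083  0.071  0.003] w 0.0295 j [-1.    0.47  0.91  2.06 -0.51  0.85  0.39]
```

View pics/o7.png

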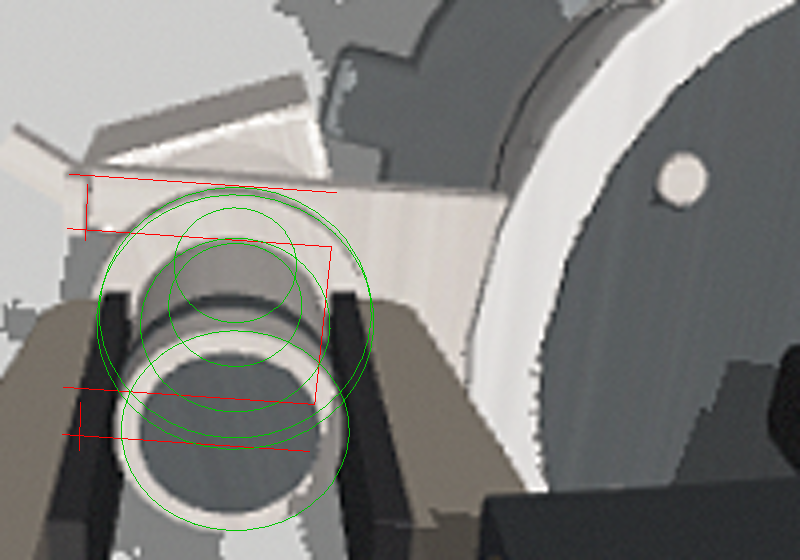

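Call:
{"api": "drive_tool", "payload": {
  "motion": [
    [0, 0, 0.1, 0, 0, 0, 0],
    [0, 0, 0.2, 0, 0, 0, 0],
    [0, 0, 0.2, 0, 0, 0, 0]
  ]
}}

```text
clock: 29.05
position: [0.4963, 0.1089, 0.1248]
orientation: [-0.004, 0.996, 0.088, -0.002]
force: [-3.9, 0.1, 9.6]
grip_width: 0.0298
```

```bash
python3 -c "
from h import *
feel()"
```

```text
t 29.05 p [0.4963 0.1089 0.1248] head 10.1 F [-3.86  0.11  9.64] T [-0.193  0.809  0.034] w 0.0298 j [-1.    0.48  0.91  2.06 -0.51  0.84  0.39]
```

Call:
{"api": "drive_tool", "payload": {
  "motion": [
    [0, 0, -0.1, 0, 0, 0, 0],
    [0, 0, -0.1, 0, 0, 0, 0.2],
    [0, 0, -0.1, 0, 0, 0, 0.4],
    [0, 0, -0.1, 0, 0, 0, 0.5],
    [0, 0, -0.1, 0, 0, 0, 0.5],
    [0, 0, -0.1, 0, 0, 0, 0.5]
  ]
}}

```text
clock: 29.65
position: [0.4963, 0.1089, 0.1257]
orientation: [-0.003, 0.996, 0.088, -0.002]
force: [-0.9, -0.2, 0.2]
grip_width: 0.046
```

```bash
python3 - <<'E'
from ov import *
feel()
c=cam('wrist','w30')
E
```

```text
t 29.65 p [0.4963 0.1089 0.1257] head 10.1 F [-0.92 -0.18  0.18] T [-0.068  0.064  0.033] w 0.046 j [-1.    0.47  0.91  2.06 -0.51  0.85  0.39]
```

View pics/w30.png

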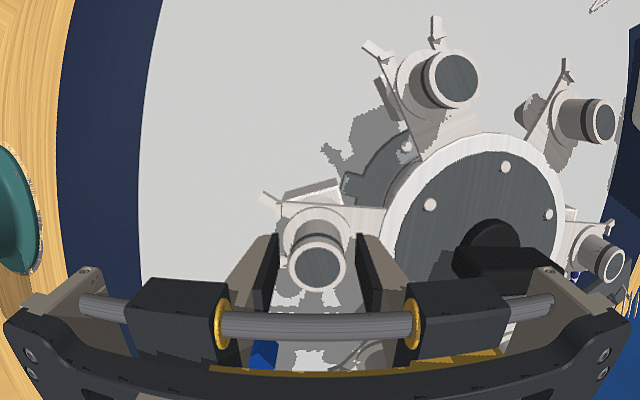

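Released; the nozzle hangs. Rise straight up and away.

Call:
{"api": "drive_tool", "payload": {
  "motion": [
    [0, 0, -1, 0, 0, 0, 0.5],
    [0, 0, -4, 0, 0, 0, 0.5],
    [0, 0, -8, 0, 0, 0, 0.5],
    [0, 0, -12, 0, 0, 0, 0.5],
    [0, 0, -16, 0, 0, 0, 0.5],
    [-3, 3, -18, 0, 0, 0, 0.5],
    [-5, 6, -18, 0, 0, 0, 0.5],
    [-5, 6, -18, 0, 0, 0, 0.5]
  ]
}}

```text
clock: 30.5
position: [0.4573, 0.0357, 0.3062]
orientation: [-0.006, 0.996, 0.085, -0.002]
force: [0.2, 0.4, -0.3]
grip_width: 0.0458
```

```bash
python3 - <<'E'
from ov import *
feel()
for n in ('wrist','side','scene'):
  c=cam(n,n+'31')
  for k in ('fork_seat','nozzle_flange','nozzle_center','knob_grip','jar_center','flux_center','board_center'):print(n,k,[(round(d['conf'],2),toW(c,d['xyz']).round(3).tolist()) for d in ctrl.spot_point(n,k)[:4]])
  if n=='scene': cv2.imwrite('pics/z31.png',cv2.resize(c['pixels'][130:250,310:440],None,fx=5,fy=5,interpolation=cv2.INTER_CUBIC))
E
```

```text
t 30.5 p [0.4573 0.0357 0.3062] head 9.75 F [ 0.2   0.41 -0.34] T [-0.097  0.052 -0.041] w 0.0458 j [-1.3   0.    1.2   1.99 -0.02  1.16  0.08]
wrist fork_seat [(0.31, [0.495, 0.107, 0.099])]
wrist nozzle_flange [(0.9, [0.414, -0.057, 0.027]), (0.69, [0.619, 0.12, 0.002]), (0.67, [0.498, 0.106, 0.111])]
wrist nozzle_center [(0.81, [0.571, -0.39, 0.026]), (0.73, [0.426, -0.064, 0.023]), (0.72, [0.492, 0.114, 0.099])]
wrist knob_grip [(0.67, [0.617, 0.117, 0.147])]
wrist jar_center []
wrist flux_center []
wrist board_center []
side fork_seat [(0.51, [0.494, 0.111, 0.107])]
side nozzle_flange [(0.83, [0.576, -0.403, 0.024]), (0.73, [0.493, 0.113, 0.113]), (0.69, [0.421, -0.053, 0.021])]
side nozzle_center [(0.81, [0.431, -0.063, 0.021]), (0.68, [0.498, 0.114, 0.098]), (0.68, [0.578, -0.387, 0.022])]
side knob_grip [(0.59, [0.617, 0.121, 0.149])]
side jar_center [(0.68, [0.403, -0.459, 0.043])]
side flux_center [(0.62, [0.472, 0.446, 0.045])]
side board_center [(0.73, [0.472, 0.445, 0.046]), (0.62, [0.761, -0.244, 0.006])]
scene fork_seat [(0.47, [0.5, 0.11, 0.109])]
scene nozzle_flange [(0.84, [0.575, -0.401, 0.026]), (0.69, [0.418, -0.056, 0.023]), (0.5, [0.495, 0.108, 0.112])]
scene nozzle_center [(0.68, [0.577, -0.393, 0.022]), (0.6, [0.435, -0.062, 0.022]), (0.53, [0.499, 0.106, 0.1]), (0.3, [0.474, 0.442, 0.044])]
scene knob_grip [(0.67, [0.617, 0.125, 0.148])]
scene jar_center [(0.87, [0.409, -0.462, 0.04])]
scene flux_center [(0.75, [0.474, 0.443, 0.047])]
scene board_center [(0.74, [0.759, -0.244, 0.003])]
```

View pics/wrist31.png

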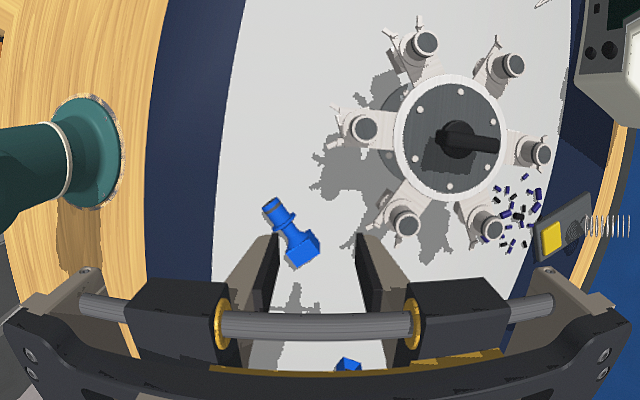

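View pics/z31.png

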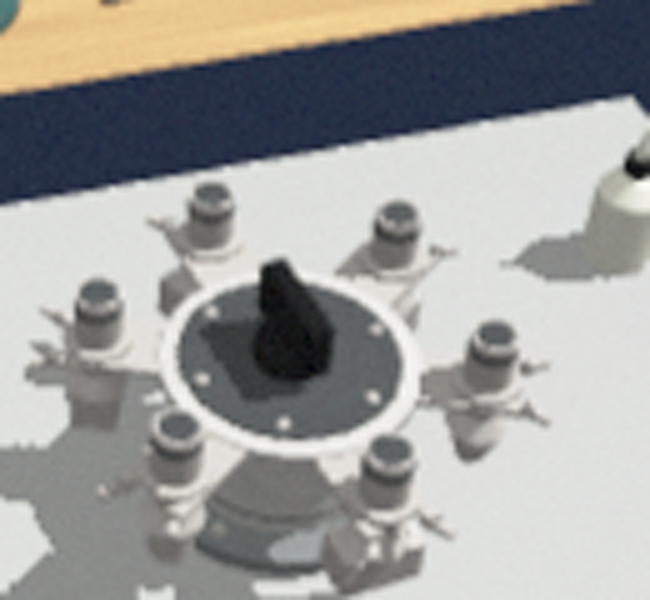

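```bash
python3 -c "
from h import *
feel()
print(ctrl.job_done())"
```

```text
t 31.7 p [0.4584 0.0399 0.3055] head 10.1 F [-0.54 -0.42  0.33] T [-0.052  0.036  0.038] w 0.0462 j [-1.3   0.01  1.19  1.98 -0.02  1.16  0.08]
the job is handed in; nothing more can be done
None
```

I did all three steps and handed the job in at 31.7 s. No verdict came back, so the result rests on my own checks.

- **Standing the nozzle up:** I gripped it lightly by the collar and let it swing mouth-down, with a few short shakes. Then I set it on the mat and released it. All three cameras saw it upright at about (0.52, -0.235).
- **Turning the knob:** I turned it clockwise by about 58°. The torque changed sign near a jaw heading of -84°. When I let go at -87.6°, the crown turned itself back about 3°, which fits the pin dropping into a notch. In the images the fork then stood at about -174° and the lug at about 178°. That puts the fork about 8° (17 mm) from the front point, against the 50 mm allowed.
- **Hanging the nozzle:** I slid it in over the lips without any clear contact force and lowered it until it seated. The wrist force there was about 10 N, carried through the nozzle and not by the fingers on the fork. I then released it and moved the arm clear.

**Last checks:**
- The networks put the flange about 2–7 mm from the seat point, within their error of about 4 mm per point. In the wrist image it sits behind the lips, and it looks as upright as the other nozzles.
- The board, jar and bottle are where they were, to within a few millimetres.

**Not fully confirmed:**
- **Pin:** it cannot be seen. That it is home is inferred only from the torque sign change and the crown centring itself when released. The torque readings earlier in the turn were uneven and did not all fit a simple notch.
- **Front point:** the networks never gave a believable position for it. I found the front from the lug in the wrist image.

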